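Loosen the field-lens retaining ring two turns

TASK

Loosen the knurled retaining ring round the field lens of the microscope illuminator: roll a fingertip lightly along the ring's rim, counter-clockwise seen from above, until the ring's index mark comes round to the pointer on the housing for the second time, and leave it there, clear of everything. Do not grip or lift anything, do not wind the ring on past that point towards the end of its thread, keep off the glass, and leave the slide box, the oil bottle and the objective as they stand.

Things in the scene. Friction and masses are not known exactly. Their poses are not given: they have to be found in the camera images.
- illuminator: White illuminator base of a microscope, fixed: a rounded box 190 mm (its x) by 150 mm (its y), flat top 50 mm above the bench. Origin at the centre of its underside, z up; the ring's vertical axis passes through it. A 74 mm wide dark neck on the flat top carries the ring, whose underside is 11 mm clear of the flat top. Dimmer knob low on its +y side, standing 14 mm out: not used.
- field_lens: Round glass of the lamp, 58 mm across, lying inside the ring. Origin at the centre of its underside, 62 mm above the bench, on the ring's axis; its upper face is 68 mm above the bench. Not to be touched.
- retaining_ring (a joint): Ring angle, rad, growing counter-clockwise from above (loosening). 0 = screwed home, index mark at the pointer; the mark is there again at 6.283 (first time) and 12.566 (second time, wanted). Starts at 0.3 to 2.4; the thread ends at 18.85. Turns stiffly, stays where left: about 2.5 N along the rim turns it.
- ring_top (a point): Centre of the knurled aluminium ring's upper face, on the axis, 81 mm above the bench when home; it rises 1.5 mm per turn. The ring is 20 mm high, 87 mm across over its 40 upright ridges (3.2 mm wide, 1.6 mm proud), with a 60 mm hole in which the glass lies. Shut fingertips beside the rim can go all the way round it.
- index_mark (a point): Dark radial bar, 11 by 7 mm, on the ring's upper face, 36 mm from the axis; it turns with the ring.
- pointer (a point): Tip of the dark arrow-like pointer, 30 mm long and 2 mm high, on the flat top of the housing beside the ring, 57 mm from the axis on the housing's +x side, pointing at the ring.
- slide_box: Closed grey and white slide box, 102 by 87 by 36 mm, loose on the bench. Origin at the centre of its underside. Leave alone.
- oil_bottle: Small brown bottle of immersion oil with a black cap, 32 mm across, 70 mm high, loose on the bench. Origin at the centre of its underside. Leave alone.
- objective: Steel microscope objective standing upright, 31 mm across, 46 mm high, tapering at the top, loose on the bench. Origin at the centre of its underside. Leave alone.

How it is judged:
By the outcome, as a careful person would: the job done as asked, in the order asked, and still so for the second after the job is handed in, with the robot touching nothing.
It also fails if it takes over 72 s, if anything falls off the work surface, if the arm or the gripper's body presses on something with over 40 N, if the wrist force passes 120 N, or if a joint passes its speed limit or range.

ROBOT

A 6-joint arm with a two-finger parallel gripper is mounted at the origin on the work surface. World frame = base frame: x ahead of the robot, y to its left, z up, the work surface at z = 0. Lengths are in m, angles in rad, forces in N, time in s.
With the tool pointing down it reaches from about 0.375 to 0.975 m from the base axis. Payload 3.8 kg.
Tool frame: the origin (TCP) lies on the centre line of the jaws, within the pads' length; the fingertips stand 22 mm ahead of it and the grasp point (between the pads) lies 3 mm ahead of it; z points along the fingers, y is the line along which they close (so a half turn about z gives the same grasp; the last joint's range is limited). The gripper opens to 88 mm and grips with 3 to 60 N. Pads are 18 mm wide; open, the fingers measure 123 mm over their backs; the gripper's body (75 mm by 187 mm) begins 45 mm behind the grasp point.
Start: joints at [-1.208, 0.264, 1.604, -0, 1.274, -0.037], TCP at [0.263, -0.622, 0.261] pointing down, gripper open.
Joint ranges: [-2.63, 2.63], [-0.94, 2.18], [0.31, 2.57], [-1.31, 4.45], [0, 2.66], [-2.55, 2.55]. Speed limits (rad/s): [2.57, 2.57, 3.14, 3.14, 3.14, 3.14].

INTERFACE

Orientations are given as a unit quaternion [w, x, y, z].
In Python, from bench import r, optics, order gives the robot as it stands.
- The arm moves only by the tool send_rows, never from a script. Its argument "deltas" is a list of rows, each a list of 3 entries, a list of its own where there are three numbers: the shift along the world's x, y, z in cm, then the turn, a rotation vector about the world's x, y, z in rad, then the finger opening in cm, from 0 to 8.81. A call has 1 to 10 rows; each row is the pose to reach, as a shift and turn from the pose commanded when the call began; what a row does not reach only later rows make up. A row lasts 1/12 s, in which the tool goes at most 41.7 mm and 7.16 degrees, less where a joint would pass 70% of its speed; a pose out of reach is approached as far as the arm can. A call with a gripper value outside its range is refused whole. The fingers move at their own pace and stop on an object; the grip force is fixed at half the most. Time passes only in rows, so rows that repeat a pose let the fingers close. It gives the time, the measured TCP pose, the force, the opening and the grip force at its end, in the units of the state.
- r.get_obs(): the state, without advancing time (a new reading comes with each control period).
- optics.snapshot(name): name is "scene" or "top" or "wrist"; returns (picture, depth): 480x640x3 uint8, blue, green, red; 480x640 float32, m along the optical axis (not along the pixel's ray), 0 where there is no reading.
- optics.get_calibration(name): a dict with "intrinsics" (3x3 intrinsics, pixels), "world_from_camera" (4x4, takes a point from camera to world coordinates). Camera axes: x right, y down, z forward; pixel columns grow to the right and rows downward; lengths in m; the calibration is good to about 2 mm. A picture is of the moment at which its call begins: read the wrist's pose just before it. get_calibration takes no time and is no camera call; for the wrist camera it gives the pose at the moment of the call.
- order.hand_in(): hands the job in; it is judged then, once.
The state is a dict: "t": time; "q": joint angles; "qvel": joint speeds; "joint_efforts": joint torques, N m; "tool_pos": TCP position; "eef_rot": TCP orientation; "force": force on the tool from outside, world axes, zero at the start; "wrist_torque": the same for the moment, N m; "opening": finger opening in m; "finger_force": force on a finger pad.
Only numpy, scipy, OpenCV 4.12 (cv2) and the standard library are available. Lean on these libraries where they do the work, as an engineer would, in place of code of your own. Each camera call takes 0.05 s, during which the arm holds its last target. There are 200 camera calls.

## Working session

There is one attempt and no reset: what is moved stays moved. The work goes in short steps, Python scripts to look and compute and a tool call to move; the robot and the scene stay as the last step left them, time stands still between calls to the robot, and variables do not carry over. Pictures are saved under pics/ and viewed, at most 10 in all, crops included, and the job is handed in when it is done.

Besides the shell and the picture viewer there is one more tool, called after "Call:" as name(argument=value, ...), one argument or row to a line, values as JSON. send_rows: Moves the arm, as the interface text tells. Its arguments: {"type":"object","properties":{"deltas":{"type":"array","items":{"type":"array"}}},"required":["deltas"]}

```bash
ls; mkdir -p pics
python3 - <<'E'
from bench import r,optics,order
import cv2,numpy as np
o=r.get_obs();print({k:np.round(v,3) for k,v in o.items()})
for n in["scene","top"]:
    p,d=optics.snapshot(n);cv2.imwrite(f"pics/{n}0.png",p);np.save(f"pics/{n}0.npy",d)
    c=optics.get_calibration(n);print(n,c)
E
```

```text
pics
{'t': np.float64(0.0), 'q': array([-1.208,  0.265,  1.605, -0.   ,  1.274, -0.037]), 'qvel': array([ 0.001,  0.001, -0.001,  0.001,  0.   ,  0.   ]), 'joint_efforts': array([ 0.0000e+00, -5.0211e+01, -3.5688e+01,  7.3000e-02,  2.9000e-02,
       -0.0000e+00]), 'tool_pos': array([ 0.263, -0.621,  0.259]), 'eef_rot': array([-0.001,  0.98 ,  0.199, -0.   ]), 'force': array([-0.593, -0.187, -0.08 ]), 'wrist_torque': array([ 0.004,  0.009, -0.021]), 'finger_force': np.float64(0.0), 'opening': np.float64(0.088)}
scene {'intrinsics': array([[562.6118001 ,   0.        , 322.90096209],
       [  0.        , 562.6118001 , 236.94636653],
       [  0.        ,   0.        ,   1.        ]]), 'world_from_camera': array([[ 0.38720835,  0.65117245, -0.65272057,  1.15487137],
       [ 0.92198899, -0.27535321,  0.27224422, -0.1864538 ],
       [-0.00245077, -0.70721641, -0.70699289,  0.67176401],
       [ 0.        ,  0.        ,  0.        ,  1.        ]])}
top {'intrinsics': array([[523.28387071,   0.        , 313.07916447],
       [  0.        , 523.28387071, 239.2889716 ],
       [  0.        ,   0.        ,   1.        ]]), 'world_from_camera': array([[-0.00586981, -0.9954667 ,  0.09492942,  0.49037352],
       [-0.99950932,  0.00876142,  0.03007258,  0.03083367],
       [-0.03076797, -0.09470632, -0.99502967,  0.94236297],
       [ 0.        ,  0.        ,  0.        ,  1.        ]])}
```

View pics/top0.png

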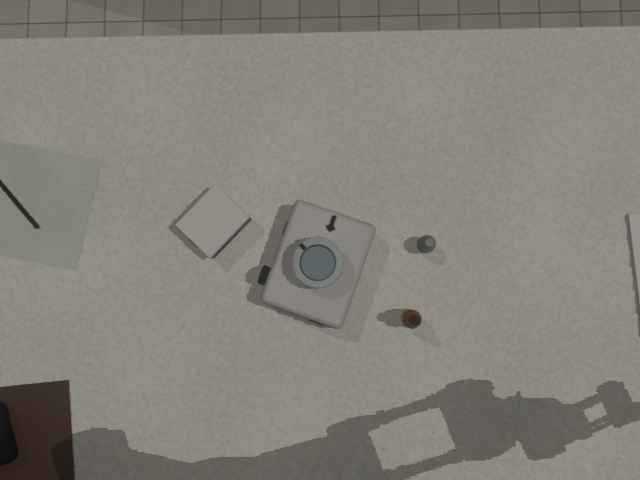

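View pics/scene0.png

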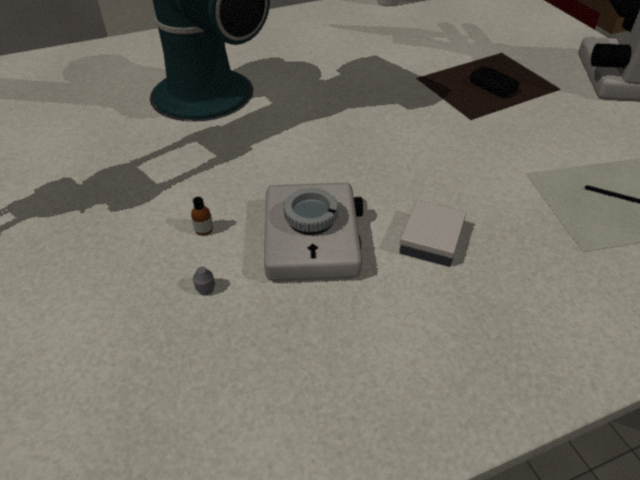

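The top view shows the ring at (318,263), the pointer at (332,223), and the mark at about (304,246), about 60° counter-clockwise of the pointer. The scene view agrees. The other items are well clear.

```bash
cat > h.py <<'E'
import numpy as np,cv2
from scipy.optimize import least_squares
from bench import r,optics,order
def cloud(d,c):
    K=c["intrinsics"];T=c["world_from_camera"]
    v,u=np.mgrid[:480,:640];P=np.stack([(u-K[0,2])/K[0,0]*d,(v-K[1,2])/K[1,1]*d,d],-1)
    return P@T[:3,:3].T+T[:3,3]
def plane(uv,z,c):
    K=c["intrinsics"];T=c["world_from_camera"];uv=np.atleast_2d(uv).astype(float)
    D=np.c_[(uv-K[[0,1],[2,2]])/K[0,0],np.ones(len(uv))]@T[:3,:3].T
    return T[:3,3]+D*((z-T[2,3])/D[:,2])[:,None]
def circ(p,r0=None):
    f=lambda q:np.hypot(p[:,0]-q[0],p[:,1]-q[1])-q[2]
    return least_squares(f,[*p.mean(0)[:2],.04],loss="soft_l1",f_scale=.001).x
E
python3 - <<'E'
from h import *
p=cv2.imread("pics/top0.png");d=np.load("pics/top0.npy");c=optics.get_calibration("top")
W=cloud(d,c);sub=W[200:330,250:390]
m=(W[...,2]>.074)&(W[...,2]<.09)&(d>0);m[:200]=0;m[330:]=0;m[:,:255]=0;m[:,390:]=0
P=W[m];print("ring pts",len(P),P.mean(0),P.std(0))
cs,_=cv2.findContours(m.astype(np.uint8),cv2.RETR_CCOMP,cv2.CHAIN_APPROX_NONE)
for k in sorted(cs,key=len)[-2:]:
    print(len(k),circ(plane(k[:,0],.081,c)))
hsv=cv2.cvtColor(p,cv2.COLOR_BGR2HSV)
g=((hsv[...,2]<60)).astype(np.uint8)
n,l,s,ce=cv2.connectedComponentsWithStats(g)
for i in range(1,n):
    x,y,w,h,a=s[i]
    if a>8 and 250<ce[i][0]<400 and 190<ce[i][1]<335: print(s[i],ce[i],plane(ce[i],.081,c)[0],plane(ce[i],.051,c)[0])
cv2.imwrite("pics/topcrop.png",cv2.resize(p[190:340,250:450],None,fx=4,fy=4,interpolation=cv2.INTER_CUBIC))
E
```

```text
ring pts 1053 [0.5343876  0.05003031 0.08050245] [0.02596113 0.02581283 0.00171319]
105 [0.53424701 0.0497981  0.03043221]
164 [0.53442147 0.04998472 0.04154469]
[327 216   9  15  62] [331.06451613 223.74193548] [0.59816906 0.02689571 0.081     ] [0.60192342 0.02675856 0.051     ]
[300 243   5   7  21] [302.19047619 246.23809524] [0.56116868 0.07494407 0.081     ] [0.56363437 0.07648037 0.051     ]
[258 266  12  19 139] [263.41007194 274.87769784] [0.51434083 0.13912612 0.081     ] [0.51517557 0.14289779 0.051     ]
```

View pics/topcrop.png

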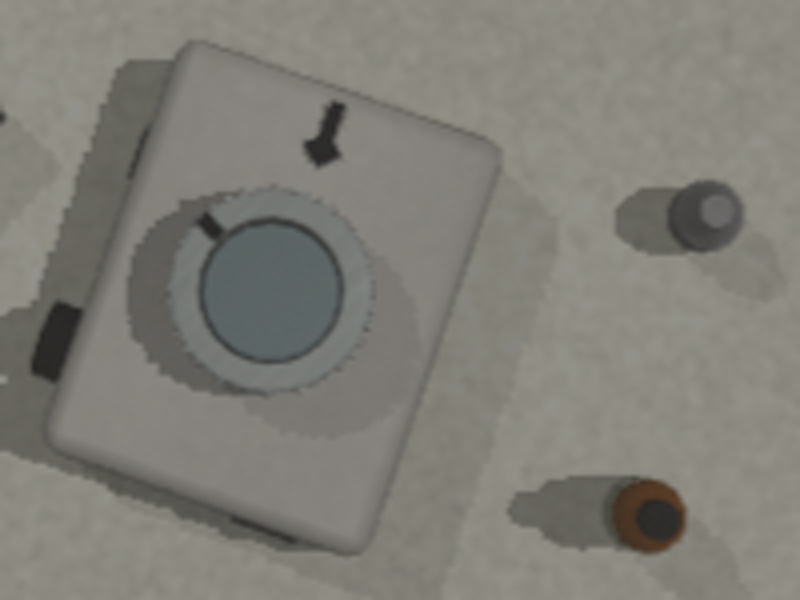

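The crop shows the ring centre at about (270,290) in the crop, with the mark upper left of it and the pointer tip at about (320,165). Ring angle is about 1.08 rad, so roughly 11.49 rad remain. Next I'll plan the finger path.

```bash
cat >> h.py <<'E'
CEN=np.array([.5343,.0499]);TAU=.26
def pose(phi,rc,cen=CEN):
    er=np.array([np.cos(phi),np.sin(phi)]);et=np.array([-er[1],er[0]])
    f=-et*np.cos(TAU)+er*np.sin(TAU);m=er*np.cos(TAU)+et*np.sin(TAU)
    return cen+rc*er+.0175*f+.009*m, phi+TAU
def yaw(o):
    w,x,y,z=o["eef_rot"];return np.arctan2(2*(x*y+w*z),1-2*(y*y+z*z))
def show():
    o=r.get_obs();print("t %.2f"%o["t"],"tcp",np.round(o["tool_pos"]*100,2),"yaw %.3f"%yaw(o),"F",np.round(o["force"],1),"q",np.round(o["q"],2),"op %.3f"%o["opening"]);return o
def to(phi,rc,z,cen=CEN):
    o=show();p,ps=pose(phi,rc,cen);print("delta cm",np.round(np.r_[p,z]*100-o["tool_pos"]*100,2),"turn %.3f"%(ps-yaw(o)),"target",p*100,ps)
E
python3 -c "
from h import *
to(-.6,.075,.2)"
```

```text
t 0.10 tcp [ 26.25 -62.12  25.96] yaw 0.400 F [ 0.3 -0.1 -0.5] q [-1.21  0.26  1.61  0.    1.27 -0.04] op 0.088
delta cm [33.63 60.93 -5.96] turn -0.740 target [59.8848939 -1.1947776] -0.33999999999999997
```

Call:
send_rows(
  deltas=[
    [[3,5.5,0],[0,0,-0.07],4],
    [[5,9,0],[0,0,-0.12],0],
    [[7,12.5,0],[0,0,-0.2],0],
    [[9,16,0],[0,0,-0.3],0],
    [[10.5,19.5,0],[0,0,-0.38],0],
    [[12.5,23,0],[0,0,-0.45],0],
    [[14.5,26.5,0],[0,0,-0.5],0],
    [[16.5,30,0],[0,0,-0.58],0],
    [[18.5,33.5,0],[0,0,-0.65],0],
    [[20.5,37,0],[0,0,-0.74],0],
  ],
)

```text
t: 0.93
tool_pos: [0.4648, -0.2553, 0.2604]
eef_rot: [-0.0, 0.985, -0.171, -0.0]
force: [-0.2, -1.0, -0.3]
opening: 0.024
finger_force: 0.0
```

Call:
send_rows(
  deltas=[
    [[2,3.5,0],[0,0,0],0],
    [[4,7,0],[0,0,0],0],
    [[6,10.5,0],[0,0,0],0],
    [[8,14,0],[0,0,0],0],
    [[10,18,-1],[0,0,0],0],
    [[11.5,21,-3],[0,0,0],0],
    [[13.1,24,-6],[0,0,0],0],
    [[13.1,24,-6],[0,0,0],0],
  ],
)

```text
t: 1.6
tool_pos: [0.5943, -0.0127, 0.1954]
eef_rot: [-0.001, 0.986, -0.167, -0.004]
force: [-1.5, 0.3, -0.7]
opening: 0.0003
finger_force: 0.0
```

Run:
```python
from h import *
to(-.6,.055,.086)
c=optics.get_calibration("wrist");p,d=optics.snapshot("wrist");cv2.imwrite("pics/w1.png",p);np.save("pics/w1.npy",d);print(c)
W=cloud(d,c);m=(W[...,2]>.077)&(W[...,2]<.09)&(d>0)&(np.hypot(W[...,0]-CEN[0],W[...,1]-CEN[1])<.055)
cs,_=cv2.findContours(m.astype(np.uint8),cv2.RETR_CCOMP,cv2.CHAIN_APPROX_NONE)
for k in sorted(cs,key=len)[-2:]: print(len(k),circ(plane(k[:,0],.0812,c)))
```

```text
t 1.60 tcp [59.43 -1.27 19.54] yaw -0.336 F [-1.5  0.3 -0.7] q [-0.06  0.17  1.85  0.    1.14  1.84] op 0.000
delta cm [ -1.19   1.2  -10.94] turn -0.004 target [58.23422267 -0.06549265] -0.33999999999999997
{'intrinsics': array([[390.65104512,   0.        , 319.27272013],
       [  0.        , 390.65104512, 234.88764083],
       [  0.        ,   0.        ,   1.        ]]), 'world_from_camera': array([[-0.32920603, -0.90055232, -0.28395229,  0.66628567],
       [-0.9442572 ,  0.31354884,  0.1003268 , -0.03834725],
       [-0.00131662,  0.30115219, -0.95357518,  0.3190558 ],
       [ 0.        ,  0.        ,  0.        ,  1.        ]])}
28 [ 0.41314852 -0.30157209  0.33223095]
196 [ 3.36786510e+02 -3.34731330e-01  3.36218396e+02]
```

View pics/w1.png

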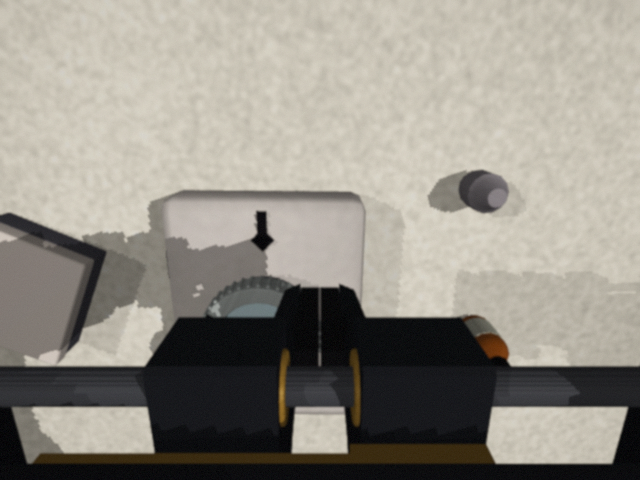

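The wrist view shows the closed fingertips as a dark block at columns 282–360, rows 288–365, with bevelled corners. The pointer tip is at (262,248), and the ring is partly hidden behind the fingers. I'll measure the fingertip shape from the depth image.

Run:
```python
from h import *
d=np.load("pics/w1.npy");c=optics.get_calibration("wrist");o=r.get_obs()
W=cloud(d,c)-o["tool_pos"];ps=yaw(o)
X=W[...,0]*np.cos(ps)+W[...,1]*np.sin(ps);Y=W[...,0]*np.sin(ps)-W[...,1]*np.cos(ps);Z=-W[...,2]
for v in range(284,330,5):
    for u in (284,290,296,302,312,325,335,345,350,355,359): 
        if d[v,u]>0 and Z[v,u]<.03: print((u,v),np.round(np.array([X[v,u],Y[v,u],Z[v,u]])*1000,1),end=" ")
    print()
```

```text
(290, 289) [ 10.3 -11.1  15.5] (296, 289) [10.1 -8.8 15.9] (302, 289) [ 8.1 -6.6 20.2] (312, 289) [ 8.2 -2.6 20. ] (325, 289) [ 8.3  2.7 19.7] (335, 289) [ 8.3  6.7 19.9] (345, 289) [10.  10.5 16.3] (350, 289) [10.  12.5 16.4] 
(284, 294) [ 10.1 -13.1  11.6] (290, 294) [ 10.  -10.8  11.9] (296, 294) [ 9.9 -8.5 12. ] (302, 294) [ 8.  -6.4 15.9] (312, 294) [ 8.3 -2.5 15.2] (325, 294) [ 8.5  2.6 15. ] (335, 294) [ 7.8  6.6 16.4] (345, 294) [ 9.7 10.2 12.5] (350, 294) [10.1 12.1 11.7] (355, 294) [10.5 13.9 10.9] 
(284, 299) [  9.8 -12.8   8.1] (290, 299) [ 10.1 -10.5   7.4] (296, 299) [ 9.6 -8.3  8.4] (302, 299) [ 8.1 -6.2 11.3] (312, 299) [ 8.8 -2.4 10. ] (325, 299) [ 8.2  2.6 11.3] (335, 299) [ 8.5  6.4 10.6] (345, 299) [ 9.9 10.   8. ] (350, 299) [ 9.8 11.8  8.1] (355, 299) [10.1 13.6  7.6] 
(284, 304) [  9.8 -12.5   4.2] (290, 304) [ 10.1 -10.2   3.5] (296, 304) [10.2 -8.   3.3] (302, 304) [ 9.  -6.   5.6] (312, 304) [ 7.9 -2.3  7.8] (325, 304) [8.4 2.5 6.8] (335, 304) [8.4 6.2 6.8] (345, 304) [9.7 9.7 4.4] (350, 304) [ 9.6 11.6  4.5] (355, 304) [10.1 13.3  3.6] (359, 304) [ 9.8 14.8
[... 908 characters left out ...]
.4] (359, 319) [ 33.3   9.  -47.8] 
(284, 324) [ 33.5  -7.1 -50.3] (290, 324) [ 10.   -9.2 -10.2] (296, 324) [ 9.  -7.4 -8.5] (302, 324) [ 8.2 -5.5 -7.2] (312, 324) [ 8.6 -2.1 -7.9] (325, 324) [ 8.3  2.3 -7.3] (335, 324) [ 8.1  5.7 -7. ] (345, 324) [ 8.8  9.  -8.1] (350, 324) [ 10.4  10.4 -11. ] (355, 324) [ 33.6   7.9 -50.5] (359, 324) [ 33.2   8.8 -49.7] 
(284, 329) [ 32.1  -7.2 -50. ] (290, 329) [ 10.1  -9.  -13.5] (296, 329) [  8.6  -7.2 -11. ] (302, 329) [  8.7  -5.3 -11.1] (312, 329) [  8.8  -2.  -11.4] (325, 329) [  8.2   2.3 -10.4] (335, 329) [  8.2   5.5 -10.4] (345, 329) [  8.6   8.8 -11. ] (350, 329) [ 10.4  10.2 -13.9] (355, 329) [ 32.4   7.9 -50.5] (359, 329) [ 33.6   8.6 -52.5]
```

```bash
sed -i 's/\.0175\*f+\.009\*m/.015*f+.010*m/' h.py
python3 - <<'E'
from h import *
to(-.6,.055,.086)
print(pose(-.6,.0435)[0]*100, pose(-.6,.0425)[0]*100)
E
```

```text
t 1.65 tcp [59.38 -1.42 19.61] yaw -0.336 F [-0.4 -0.6 -0.8] q [-0.07  0.17  1.85  0.    1.14  1.84] op 0.000
delta cm [ -0.96   1.55 -11.01] turn -0.004 target [58.41186991  0.13684731] -0.33999999999999997
[57.46273395  0.78618615] [57.38020039  0.8426504 ]
```

Call:
send_rows(
  deltas=[
    [[-0.5,0.8,-3],[0,0,0],0],
    [[-1,1.5,-6.5],[0,0,0],0],
    [[-1,1.5,-9],[0,0,0],0],
    [[-1,1.5,-10.5],[0,0,0],0],
    [[-1,1.5,-11],[0,0,0],0],
    [[-1,1.5,-11],[0,0,0],0],
  ],
)

```text
t: 2.15
tool_pos: [0.5843, -0.0033, 0.0897]
eef_rot: [0.0, 0.985, -0.17, -0.001]
force: [0.0, -0.0, 1.1]
opening: 0.0004
finger_force: 0.0
```

Run:
```python
from h import *
to(-.6,.0445,.086)
```

```text
t 2.15 tcp [58.43 -0.33  8.97] yaw -0.341 F [ 0.  -0.   1.1] q [-0.05  0.26  1.95 -0.    0.93  1.86] op 0.000
delta cm [-0.88  1.06 -0.37] turn 0.001 target [57.54526751  0.7297219 ] -0.33999999999999997
```

Call:
send_rows(
  deltas=[
    [[0,0,0],[0,0,0],0],
    [[0,0,0],[0,0,0],0],
    [[0,0,0],[0,0,0],0],
  ],
)

```text
t: 2.4
tool_pos: [0.587, -0.0028, 0.0928]
eef_rot: [-0.0, 0.986, -0.169, 0.002]
force: [0.2, 0.8, 0.1]
opening: 0.0004
finger_force: 0.0
```

Call:
send_rows(
  deltas=[
    [[0,0,0],[0,0,0],0],
    [[0,0,0],[0,0,0],0],
  ],
)

```text
t: 2.57
tool_pos: [0.5863, -0.0025, 0.0918]
eef_rot: [-0.0, 0.986, -0.169, 0.001]
force: [0.4, 0.6, -0.2]
opening: 0.0006
finger_force: 0.0
```

Call:
send_rows(
  deltas=[
    [[-0.5,0.5,-0.5],[0,0,0],0],
    [[-0.5,0.5,-0.5],[0,0,0],0],
    [[-0.5,0.5,-0.5],[0,0,0],0],
  ],
)

```text
t: 2.82
tool_pos: [0.5796, 0.0031, 0.0851]
eef_rot: [0.0, 0.986, -0.169, -0.001]
force: [-0.2, -0.0, -1.0]
opening: 0.0004
finger_force: 0.0
```

Call:
send_rows(
  deltas=[
    [[0,0,0],[0,0,0],0],
  ],
)

```text
t: 2.9
tool_pos: [0.5802, 0.0028, 0.0854]
eef_rot: [0.0, 0.986, -0.169, -0.0]
force: [0.4, -0.4, -0.4]
opening: 0.0004
finger_force: 0.0
```

Call:
send_rows(
  deltas=[
    [[-0.25,0.17,0],[0,0,0],0],
    [[-0.41,0.28,0],[0,0,0],0],
    [[-0.41,0.28,0],[0,0,0],0],
    [[-0.41,0.28,0],[0,0,0],0],
  ],
)

```text
t: 3.23
tool_pos: [0.5763, 0.0055, 0.0857]
eef_rot: [0.0, 0.986, -0.169, 0.0]
force: [0.5, 0.3, 0.8]
opening: 0.0005
finger_force: 0.0
```

Call:
send_rows(
  deltas=[
    [[-0.04,0.03,0],[0,0,0],0],
    [[-0.08,0.06,0],[0,0,0],0],
    [[-0.12,0.08,0],[0,0,0],0],
    [[-0.12,0.08,0],[0,0,0],0],
  ],
)

```text
t: 3.57
tool_pos: [0.5752, 0.0062, 0.0857]
eef_rot: [0.0, 0.986, -0.169, -0.0]
force: [-0.7, -0.3, -0.1]
opening: 0.0004
finger_force: 0.0
```

```bash
cat >> h.py <<'E'
def stroke(n=10,dth=.08,dr=0.,p=None,cen=CEN):
    "rows for a turn about the ring axis from TCP p (m), dr = total radial change (m)"
    o=r.get_obs();p=np.array(p if p is not None else o["tool_pos"][:2])-cen;u=p/np.hypot(*p)
    for i in range(1,n+1):
        a=i*dth;R=np.array([[np.cos(a),-np.sin(a)],[np.sin(a),np.cos(a)]])
        e=(R@(p+u*dr*i/n)-p)*100;print(f"[[{e[0]:.2f},{e[1]:.2f},0],[0,0,{a:.2f}],0]",end=",")
    print()
def where():
    o=show();v=o["tool_pos"][:2]-CEN;print("TCP radius cm %.2f az %.3f"%(np.hypot(*v)*100,np.arctan2(v[1],v[0])))
E
python3 -c "
from h import *
where();p,_=pose(-.6,.0435);print('nominal radius',np.hypot(*(p-CEN)))
stroke(10,.05,-.001)"
```

```text
t 3.57 tcp [57.52  0.62  8.57] yaw -0.340 F [-0.7 -0.3 -0.1] q [-0.03  0.25  1.97 -0.    0.92  1.88] op 0.000
TCP radius cm 5.98 az -0.818
nominal radius 0.058253750104146004
[[0.21,0.22,0],[0,0,0.05],0],[[0.40,0.44,0],[0,0,0.10],0],[[0.58,0.68,0],[0,0,0.15],0],[[0.75,0.92,0],[0,0,0.20],0],[[0.91,1.17,0],[0,0,0.25],0],[[1.06,1.43,0],[0,0,0.30],0],[[1.19,1.70,0],[0,0,0.35],0],[[1.30,1.97,0],[0,0,0.40],0],[[1.41,2.25,0],[0,0,0.45],0],[[1.50,2.53,0],[0,0,0.50],0],
```

Call:
send_rows(
  deltas=[
    [[-0.04,0.03,0],[0,0,0],0],
    [[-0.08,0.06,0],[0,0,0],0],
    [[-0.12,0.08,0],[0,0,0],0],
    [[-0.12,0.08,0],[0,0,0],0],
  ],
)

```text
t: 3.9
tool_pos: [0.5739, 0.0071, 0.0857]
eef_rot: [0.0, 0.986, -0.169, -0.0]
force: [1.2, -0.2, -0.5]
opening: 0.0007
finger_force: 0.0
```

```bash
python3 -c "
from h import *
where()
stroke(6,.05,-.001)"
```

```text
t 3.90 tcp [57.39  0.71  8.57] yaw -0.340 F [ 1.2 -0.2 -0.5] q [-0.03  0.24  1.98  0.    0.92  1.88] op 0.001
TCP radius cm 5.84 az -0.824
[[0.20,0.22,0],[0,0,0.05],0],[[0.38,0.44,0],[0,0,0.10],0],[[0.56,0.67,0],[0,0,0.15],0],[[0.72,0.91,0],[0,0,0.20],0],[[0.87,1.16,0],[0,0,0.25],0],[[1.00,1.41,0],[0,0,0.30],0],
```

Call:
send_rows(
  deltas=[
    [[0.2,0.22,0],[0,0,0.05],0],
    [[0.38,0.44,0],[0,0,0.1],0],
    [[0.56,0.67,0],[0,0,0.15],0],
    [[0.72,0.91,0],[0,0,0.2],0],
    [[0.87,1.16,0],[0,0,0.25],0],
    [[1.0,1.41,0],[0,0,0.3],0],
  ],
)

```text
t: 4.4
tool_pos: [0.5845, 0.0205, 0.0858]
eef_rot: [0.001, 1.0, -0.019, 0.0]
force: [1.0, -2.5, 0.3]
opening: 0.0009
finger_force: 1.5
```

```bash
python3 -c "
from h import *
where()
p,d=optics.snapshot('top');cv2.imwrite('pics/t1.png',p);cv2.imwrite('pics/t1c.png',cv2.resize(p[190:340,250:450],None,fx=3,fy=3));p,d=optics.snapshot('wrist');cv2.imwrite('pics/w2.png',p)
stroke(10,.06,-.0005)"
```

```text
t 4.40 tcp [58.45  2.05  8.58] yaw -0.037 F [ 1.  -2.5  0.3] q [-0.01  0.26  1.95 -0.    0.92  1.6 ] op 0.001
TCP radius cm 5.81 az -0.529
[[0.16,0.31,0],[0,0,0.06],0],[[0.30,0.63,0],[0,0,0.12],0],[[0.42,0.95,0],[0,0,0.18],0],[[0.53,1.28,0],[0,0,0.24],0],[[0.61,1.62,0],[0,0,0.30],0],[[0.67,1.96,0],[0,0,0.36],0],[[0.71,2.31,0],[0,0,0.42],0],[[0.73,2.65,0],[0,0,0.48],0],[[0.73,3.00,0],[0,0,0.54],0],[[0.71,3.34,0],[0,0,0.60],0],
```

View pics/t1c.png

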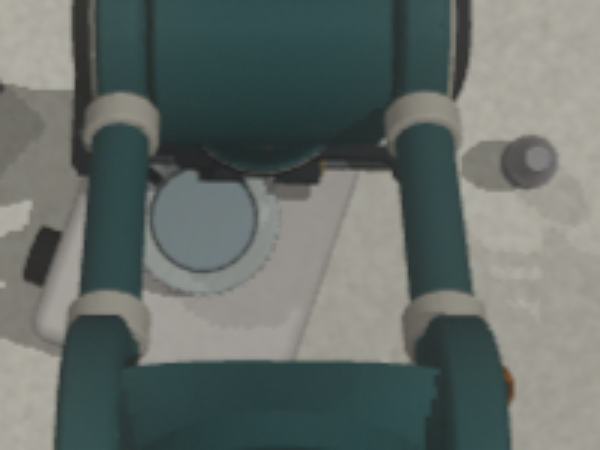

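The top view is largely covered by the arm; the ring is visible between its links around (205,215) in the crop. The reaction force is now about 2.5 N tangential, so the finger is driving the ring. I'll continue.

Call:
send_rows(
  deltas=[
    [[0.16,0.31,0],[0,0,0.06],0],
    [[0.3,0.63,0],[0,0,0.12],0],
    [[0.42,0.95,0],[0,0,0.18],0],
    [[0.53,1.28,0],[0,0,0.24],0],
    [[0.61,1.62,0],[0,0,0.3],0],
    [[0.67,1.96,0],[0,0,0.36],0],
    [[0.71,2.31,0],[0,0,0.42],0],
    [[0.73,2.65,0],[0,0,0.48],0],
    [[0.73,3.0,0],[0,0,0.54],0],
    [[0.71,3.34,0],[0,0,0.6],0],
  ],
)

```text
t: 5.33
tool_pos: [0.5934, 0.0544, 0.0864]
eef_rot: [0.001, 0.961, 0.277, 0.002]
force: [5.8, -1.5, -1.7]
opening: 0.0002
finger_force: 2.3
```

```bash
python3 -c "
from h import *
where()
stroke(10,.08,0)
p,d=optics.snapshot('top');q=cv2.resize(p[190:340,250:400],None,fx=2.6,fy=2.6);p,d=optics.snapshot('wrist');cv2.imwrite('pics/c2.png',np.hstack([q,cv2.resize(p[200:,140:],(400,390))]))"
```

```text
t 5.33 tcp [59.34  5.44  8.64] yaw 0.561 F [ 5.8 -1.5 -1.7] q [ 0.05  0.28  1.93 -0.    0.93  1.06] op 0.000
TCP radius cm 5.92 az 0.076
[[-0.05,0.47,0],[0,0,0.08],0],[[-0.15,0.94,0],[0,0,0.16],0],[[-0.28,1.39,0],[0,0,0.24],0],[[-0.44,1.84,0],[0,0,0.32],0],[[-0.64,2.26,0],[0,0,0.40],0],[[-0.87,2.68,0],[0,0,0.48],0],[[-1.14,3.07,0],[0,0,0.56],0],[[-1.44,3.44,0],[0,0,0.64],0],[[-1.76,3.78,0],[0,0,0.72],0],[[-2.11,4.10,0],[0,0,0.80],0],
```

View pics/c2.png

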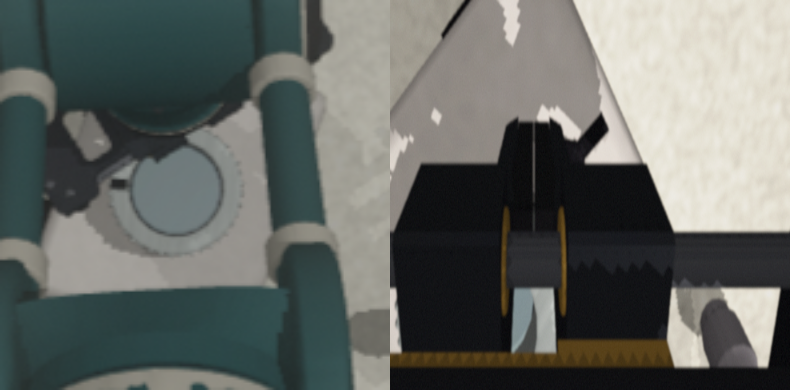

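Left panel: the mark is at (118,184) with the ring centre at (178,188), so it is at azimuth about 1.5 and the ring has turned about 0.75 rad. Right panel: the fingertips are at the rim. The radial force is a light 6 N, so I'll go on.

Call:
send_rows(
  deltas=[
    [[-0.05,0.47,0],[0,0,0.08],0],
    [[-0.15,0.94,0],[0,0,0.16],0],
    [[-0.28,1.39,0],[0,0,0.24],0],
    [[-0.44,1.84,0],[0,0,0.32],0],
    [[-0.64,2.26,0],[0,0,0.4],0],
    [[-0.87,2.68,0],[0,0,0.48],0],
    [[-1.14,3.07,0],[0,0,0.56],0],
    [[-1.44,3.44,0],[0,0,0.64],0],
    [[-1.76,3.78,0],[0,0,0.72],0],
    [[-2.11,4.1,0],[0,0,0.8],0],
  ],
)

```text
t: 6.27
tool_pos: [0.5721, 0.0967, 0.0866]
eef_rot: [0.001, 0.777, 0.629, 0.003]
force: [4.3, 1.8, -1.2]
opening: 0.0008
finger_force: 2.1
```

```bash
python3 -c "
from h import *
where()
stroke(10,.08,0)"
```

```text
t 6.27 tcp [57.21  9.67  8.66] yaw 1.362 F [ 4.3  1.8 -1.2] q [0.12 0.25 1.97 0.   0.92 0.33] op 0.001
TCP radius cm 6.01 az 0.891
[[-0.39,0.29,0],[0,0,0.08],0],[[-0.79,0.54,0],[0,0,0.16],0],[[-1.22,0.76,0],[0,0,0.24],0],[[-1.66,0.95,0],[0,0,0.32],0],[[-2.12,1.10,0],[0,0,0.40],0],[[-2.59,1.22,0],[0,0,0.48],0],[[-3.06,1.29,0],[0,0,0.56],0],[[-3.54,1.33,0],[0,0,0.64],0],[[-4.02,1.33,0],[0,0,0.72],0],[[-4.50,1.29,0],[0,0,0.80],0],
```

Call:
send_rows(
  deltas=[
    [[-0.39,0.29,0],[0,0,0.08],0],
    [[-0.79,0.54,0],[0,0,0.16],0],
    [[-1.22,0.76,0],[0,0,0.24],0],
    [[-1.66,0.95,0],[0,0,0.32],0],
    [[-2.12,1.1,0],[0,0,0.4],0],
    [[-2.59,1.22,0],[0,0,0.48],0],
    [[-3.06,1.29,0],[0,0,0.56],0],
    [[-3.54,1.33,0],[0,0,0.64],0],
    [[-4.02,1.33,0],[0,0,0.72],0],
    [[-4.5,1.29,0],[0,0,0.8],0],
  ],
)

```text
t: 7.1
tool_pos: [0.5259, 0.109, 0.0863]
eef_rot: [0.001, 0.47, 0.882, 0.001]
force: [2.1, 1.1, 0.4]
opening: 0.0005
finger_force: 0.9
```

```bash
python3 -c "
from h import *
where()
stroke(10,.08,0)"
```

```text
t 7.10 tcp [52.59 10.9   8.63] yaw 2.162 F [2.1 1.1 0.4] q [ 0.16  0.18  2.06  0.    0.9  -0.43] op 0.001
TCP radius cm 5.97 az 1.713
[[-0.47,-0.09,0],[0,0,0.08],0],[[-0.93,-0.21,0],[0,0,0.16],0],[[-1.38,-0.37,0],[0,0,0.24],0],[[-1.82,-0.57,0],[0,0,0.32],0],[[-2.23,-0.79,0],[0,0,0.40],0],[[-2.63,-1.06,0],[0,0,0.48],0],[[-3.01,-1.35,0],[0,0,0.56],0],[[-3.36,-1.67,0],[0,0,0.64],0],[[-3.69,-2.02,0],[0,0,0.72],0],[[-3.98,-2.40,0],[0,0,0.80],0],
```

Call:
send_rows(
  deltas=[
    [[-0.47,-0.11,0],[0,0,0.08],0],
    [[-0.92,-0.24,0],[0,0,0.16],0],
    [[-1.37,-0.41,0],[0,0,0.24],0],
    [[-1.8,-0.61,0],[0,0,0.32],0],
    [[-2.2,-0.83,0],[0,0,0.4],0],
    [[-2.6,-1.1,0],[0,0,0.48],0],
    [[-2.98,-1.39,0],[0,0,0.56],0],
    [[-3.32,-1.71,0],[0,0,0.64],0],
    [[-3.65,-2.05,0],[0,0,0.72],0],
    [[-3.94,-2.43,0],[0,0,0.8],0],
  ],
)

```text
t: 7.93
tool_pos: [0.4852, 0.0841, 0.0857]
eef_rot: [-0.0, 0.09, 0.996, 0.0]
force: [-0.1, -0.6, 0.3]
opening: 0.0009
finger_force: 0.0
```

```bash
python3 -c "
from h import *
where()
stroke(8,.08,0)"
```

```text
t 7.93 tcp [48.52  8.41  8.57] yaw 2.962 F [-0.1 -0.6  0.3] q [ 0.12  0.1   2.15  0.    0.89 -1.27] op 0.001
TCP radius cm 5.99 az 2.533
[[-0.26,-0.40,0],[0,0,0.08],0],[[-0.48,-0.83,0],[0,0,0.16],0],[[-0.67,-1.27,0],[0,0,0.24],0],[[-0.83,-1.72,0],[0,0,0.32],0],[[-0.95,-2.18,0],[0,0,0.40],0],[[-1.03,-2.65,0],[0,0,0.48],0],[[-1.07,-3.13,0],[0,0,0.56],0],[[-1.07,-3.61,0],[0,0,0.64],0],
```

```bash
cat >> h.py <<'E'
def mark(name="top",z=.082,cen=CEN,v=True):
    p,d=optics.snapshot(name);c=optics.get_calibration(name);K=c["intrinsics"];T=c["world_from_camera"]
    A=np.arange(-180,180,6);s=""
    hit=[]
    for a in A:
        t=np.radians(a);row=[]
        for rr in (.033,.0355,.038):
            q=T[:3,:3].T@(np.array([cen[0]+rr*np.cos(t),cen[1]+rr*np.sin(t),z])-T[:3,3]);u=int(round(K[0,2]+K[0,0]*q[0]/q[2]));w=int(round(K[1,2]+K[1,1]*q[1]/q[2]))
            if not(0<=u<640 and 0<=w<480) or d[w,u]==0: row.append((-1,0));continue
            zz=cloud(d,c)[w,u,2] if False else abs(d[w,u]-q[2])<.008
            row.append((int(p[w,u].max()) if zz else -1,0))
        m=[x[0] for x in row];s+=f"{a}:{'/'.join(map(str,m))} "
    print(s);return p,d,c
E
python3 -c "
from h import *
mark()
stroke(8,.08,-.0015)"
```

```text
-180:-1/-1/-1 -174:-1/-1/-1 -168:-1/-1/-1 -162:-1/-1/-1 -156:-1/-1/-1 -150:-1/-1/-1 -144:-1/-1/-1 -138:-1/-1/-1 -132:-1/-1/-1 -126:-1/-1/-1 -120:-1/-1/-1 -114:-1/-1/-1 -108:-1/-1/-1 -102:-1/-1/-1 -96:-1/-1/109 -90:116/134/138 -84:129/133/133 -78:134/136/134 -72:-1/131/133 -66:135/134/136 -60:133/-1/136 -54:135/135/134 -48:132/133/134 -42:134/137/137 -36:137/137/135 -30:131/134/136 -24:133/136/137 -18:135/136/134 -12:134/137/133 -6:137/136/133 0:137/135/134 6:138/135/133 12:135/134/133 18:137/136/133 24:137/138/133 30:137/137/136 36:134/137/136 42:139/136/135 48:141/138/134 54:130/138/139 60:116/123/134 66:-1/-1/-1 72:-1/-1/-1 78:-1/-1/-1 84:-1/-1/-1 90:-1/-1/-1 96:-1/-1/-1 102:-1/-1/-1 108:-1/-1/-1 114:-1/-1/-1 120:-1/-1/-1 126:-1/-1/-1 132:-1/-1/-1 138:-1/-1/-1 144:-1/-1/-1 150:-1/-1/-1 156:-1/-1/-1 162:-1/-1/-1 168:-1/-1/-1 174:-1/-1/-1 
[[-0.24,-0.42,0],[0,0,0.08],0],[[-0.44,-0.85,0],[0,0,0.16],0],[[-0.61,-1.30,0],[0,0,0.24],0],[[-0.73,-1.76,0],[0,0,0.32],0],[[-0.83,-2.22,0],[0,0,0.40],0],[[-0.88,-2.69,0],[0,0,0.48],0],[[-0.90,-3.16,0],[0,0,0.56],0],[[-0.88,-3.63,0],[0,0,0.64],0],
```

Call:
send_rows(
  deltas=[
    [[-0.24,-0.42,0],[0,0,0.08],0],
    [[-0.44,-0.85,0],[0,0,0.16],0],
    [[-0.61,-1.3,0],[0,0,0.24],0],
    [[-0.73,-1.76,0],[0,0,0.32],0],
    [[-0.83,-2.22,0],[0,0,0.4],0],
    [[-0.88,-2.69,0],[0,0,0.48],0],
    [[-0.9,-3.16,0],[0,0,0.56],0],
    [[-0.88,-3.63,0],[0,0,0.64],0],
  ],
)

```text
t: 8.65
tool_pos: [0.4767, 0.0478, 0.0857]
eef_rot: [-0.0, -0.227, 0.974, 0.0]
force: [-0.3, -0.1, -0.1]
opening: 0.0002
finger_force: 0.0
```

```bash
python3 -c "
from h import *
where()
mark()
stroke(6,.08,-.001)"
```

```text
t 8.65 tcp [47.67  4.78  8.57] yaw -2.683 F [-0.3 -0.1 -0.1] q [ 0.05  0.08  2.18  0.    0.89 -1.98] op 0.000
TCP radius cm 5.76 az -3.105
-180:-1/-1/-1 -174:-1/-1/-1 -168:-1/-1/-1 -162:-1/-1/-1 -156:-1/-1/-1 -150:-1/-1/-1 -144:-1/-1/-1 -138:-1/-1/-1 -132:-1/-1/-1 -126:-1/-1/-1 -120:-1/-1/-1 -114:-1/-1/-1 -108:-1/-1/-1 -102:-1/-1/-1 -96:-1/-1/-1 -90:77/73/85 -84:96/111/130 -78:97/116/134 -72:125/130/133 -66:134/135/136 -60:134/135/135 -54:134/136/133 -48:132/133/133 -42:134/136/138 -36:138/137/135 -30:136/135/136 -24:133/136/137 -18:136/137/134 -12:135/137/134 -6:137/136/133 0:138/136/133 6:138/135/134 12:136/135/134 18:138/137/134 24:137/138/134 30:137/138/137 36:136/137/136 42:139/136/135 48:142/138/134 54:135/139/140 60:135/135/134 66:136/135/132 72:137/137/135 78:137/134/133 84:130/132/131 90:134/135/133 96:-1/-1/-1 102:-1/-1/-1 108:-1/-1/-1 114:-1/-1/-1 120:-1/-1/-1 126:-1/-1/-1 132:-1/-1/-1 138:-1/-1/-1 144:-1/-1/-1 150:-1/-1/-1 156:-1/-1/-1 162:-1/-1/-1 168:-1/-1/-1 174:-1/-1/-1 
[[0.06,-0.46,0],[0,0,0.08],0],[[0.15,-0.91,0],[0,0,0.16],0],[[0.28,-1.34,0],[0,0,0.24],0],[[0.44,-1.77,0],[0,0,0.32],0],[[0.63,-2.18,0],[0,0,0.40],0],[[0.86,-2.57,0],[0,0,0.48],0],
```

```bash
python3 -c "
from h import *
P=np.array([[58.45,2.05],[59.34,5.44],[57.21,9.67],[52.59,10.9]])/100
print(circ(P))
for R in (.0583,.0578,.059):
    print(R,least_squares(lambda q:np.hypot(*(P-q).T)-R,CEN).x)
"
```

```text
[0.53531684 0.05159884 0.05817711]
0.0583 [0.53518073 0.05150927]
0.0578 [0.53573451 0.05187351]
0.059 [0.53440556 0.05099851]
```

Call:
send_rows(
  deltas=[
    [[-1,0,0],[0,0,0],0],
    [[-1,0,2],[0,0,-0.08],0],
    [[-1,0,5],[0,0,-0.19],0],
    [[0,-0.5,6],[0,0,-0.31],0],
    [[1,-1,6],[0,0,-0.43],0],
    [[2,-1.5,6],[0,0,-0.55],0],
    [[3,-2,6],[0,0,-0.67],0],
    [[4,-2.5,6],[0,0,-0.79],0],
    [[5,-3,6],[0,0,-0.91],0],
    [[6,-3.5,6],[0,0,-1.03],0],
  ],
)

```text
t: 9.53
tool_pos: [0.5364, 0.0131, 0.1456]
eef_rot: [-0.0, 0.287, 0.958, 0.0]
force: [0.5, -0.4, -0.3]
opening: -0.0
finger_force: 0.0
```

Call:
send_rows(
  deltas=[
    [[0.5,-0.2,0],[0,0,-0.12],0],
    [[1,-0.4,0],[0,0,-0.24],0],
    [[1.5,-0.6,0],[0,0,-0.36],0],
    [[2,-0.8,0],[0,0,-0.48],0],
    [[2.5,-1,0],[0,0,-0.6],0],
    [[3,-1,0],[0,0,-0.72],0],
    [[3.5,-1,0],[0,0,-0.84],0],
    [[4,-1,0],[0,0,-0.96],0],
    [[4.5,-1,0],[0,0,-1.08],0],
    [[5,-1,0],[0,0,-1.2],0],
  ],
)

```text
t: 10.37
tool_pos: [0.5862, 0.0034, 0.1455]
eef_rot: [-0.0, 0.778, 0.629, -0.0]
force: [-0.5, 0.2, 0.2]
opening: 0.0005
finger_force: 0.0
```

Call:
send_rows(
  deltas=[
    [[0,0,0],[0,0,-0.12],0],
    [[0,0,0],[0,0,-0.24],0],
    [[0,0,0],[0,0,-0.36],0],
    [[0,0,0],[0,0,-0.48],0],
    [[0,0,0],[0,0,-0.6],0],
    [[0,0,0],[0,0,-0.72],0],
    [[0,0,0],[0,0,-0.84],0],
    [[0,0,0],[0,0,-0.96],0],
    [[0,0,0],[0,0,-1.08],0],
    [[0,0,0],[0,0,-1.2],0],
  ],
)

```text
t: 11.2
tool_pos: [0.5859, 0.0034, 0.1455]
eef_rot: [-0.0, 0.997, 0.08, -0.0]
force: [0.6, 0.1, 0.4]
opening: 0.0005
finger_force: 0.0
```

```bash
python3 -c "
from h import *
where()
mark()
"
```

```text
t 11.20 tcp [58.59  0.34 14.55] yaw 0.160 F [0.6 0.1 0.4] q [-0.04  0.2   1.91  0.    1.04  1.37] op 0.001
TCP radius cm 6.95 az -0.733
-180:61/81/85 -174:48/48/48 -168:124/125/112 -162:148/152/152 -156:148/152/153 -150:149/149/154 -144:152/150/152 -138:148/153/153 -132:147/150/153 -126:150/148/150 -120:151/151/151 -114:151/152/150 -108:150/151/149 -102:147/141/141 -96:144/139/142 -90:138/140/145 -84:151/150/149 -78:151/153/151 -72:148/148/150 -66:152/151/153 -60:150/152/152 -54:151/152/111 -48:-1/-1/-1 -42:111/-1/-1 -36:-1/-1/-1 -30:-1/-1/-1 -24:-1/-1/-1 -18:-1/-1/-1 -12:-1/-1/-1 -6:-1/-1/-1 0:-1/-1/-1 6:-1/-1/-1 12:-1/-1/-1 18:-1/-1/-1 24:-1/-1/-1 30:-1/-1/-1 36:-1/-1/-1 42:-1/-1/-1 48:-1/-1/-1 54:-1/-1/-1 60:-1/-1/-1 66:-1/-1/-1 72:-1/-1/-1 78:-1/-1/-1 84:-1/-1/-1 90:-1/-1/-1 96:-1/-1/-1 102:-1/-1/-1 108:-1/-1/-1 114:-1/-1/-1 120:-1/-1/-1 126:-1/-1/-1 132:-1/-1/-1 138:-1/-1/-1 144:-1/-1/-1 150:-1/-1/-1 156:-1/-1/-1 162:-1/-1/-1 168:148/151/151 174:147/151/151
```

```bash
sed -i 's/^CEN=.*/TOPC=np.array([.5343,.0499]);CEN=np.array([.5352,.0515]);TAU=.26/; s/z=.082,cen=CEN/z=.082,cen=TOPC/' h.py; python3 -c "
from h import *
to(-.95,.056,.0865)
to(-.95,.0435,.0865)
"
```

```text
t 11.25 tcp [58.6   0.34 14.55] yaw 0.155 F [ 0.2 -1.  -0.7] q [-0.04  0.2   1.91  0.    1.04  1.38] op 0.000
delta cm [-2.   -1.54 -5.9 ] turn -0.845 target [56.59386554 -1.19853303] -0.69
t 11.25 tcp [58.6   0.34 14.55] yaw 0.155 F [ 0.2 -1.  -0.7] q [-0.04  0.2   1.91  0.    1.04  1.38] op 0.000
delta cm [-2.73 -0.52 -5.9 ] turn -0.845 target [55.86676168 -0.18176365] -0.69
```

Call:
send_rows(
  deltas=[
    [[-0.3,-0.5,0],[0,0,-0.12],0],
    [[-0.6,-1,0],[0,0,-0.24],0],
    [[-1,-1.5,0],[0,0,-0.36],0],
    [[-1.5,-1.6,0],[0,0,-0.48],0],
    [[-2,-1.6,0],[0,0,-0.6],0],
    [[-2,-1.6,-1.5],[0,0,-0.72],0],
    [[-2,-1.6,-3.5],[0,0,-0.84],0],
    [[-2,-1.6,-5],[0,0,-0.84],0],
    [[-2,-1.6,-5.8],[0,0,-0.84],0],
    [[-2,-1.6,-5.9],[0,0,-0.84],0],
  ],
)

```text
t: 12.08
tool_pos: [0.5647, -0.0127, 0.0846]
eef_rot: [0.0, 0.944, -0.329, -0.002]
force: [0.3, -0.1, -0.1]
opening: 0.0005
finger_force: 0.0
```

Call:
send_rows(
  deltas=[
    [[0,0,0],[0,0,0],0],
    [[-0.3,0.4,0],[0,0,0],0],
    [[-0.55,0.75,0],[0,0,0],0],
    [[-0.65,0.9,0],[0,0,0],0],
    [[-0.65,0.9,0],[0,0,0],0],
    [[-0.65,0.9,0],[0,0,0],0],
  ],
)

```text
t: 12.58
tool_pos: [0.5606, -0.0039, 0.0873]
eef_rot: [-0.0, 0.944, -0.329, 0.001]
force: [0.5, 0.4, -0.0]
opening: 0.0009
finger_force: 0.0
```

```bash
python3 -c "
from h import *
where()
stroke(10,.08,-.001)
"
```

```text
t 12.58 tcp [56.06 -0.39  8.73] yaw -0.670 F [ 0.5  0.4 -0. ] q [-0.05  0.22  2.01 -0.    0.91  2.19] op 0.001
TCP radius cm 6.10 az -1.142
[[0.43,0.23,0],[0,0,0.08],0],[[0.84,0.49,0],[0,0,0.16],0],[[1.23,0.79,0],[0,0,0.24],0],[[1.59,1.11,0],[0,0,0.32],0],[[1.92,1.46,0],[0,0,0.40],0],[[2.23,1.84,0],[0,0,0.48],0],[[2.50,2.23,0],[0,0,0.56],0],[[2.74,2.65,0],[0,0,0.64],0],[[2.94,3.09,0],[0,0,0.72],0],[[3.11,3.54,0],[0,0,0.80],0],
```

Call:
send_rows(
  deltas=[
    [[-0.06,0.1,0],[0,0,0],0],
    [[-0.13,0.22,0],[0,0,0],0],
    [[-0.13,0.22,0],[0,0,0],0],
    [[-0.13,0.22,0],[0,0,0],0],
  ],
)

```text
t: 12.92
tool_pos: [0.559, -0.0019, 0.0867]
eef_rot: [0.0, 0.944, -0.329, 0.0]
force: [0.2, 0.4, 0.2]
opening: 0.0002
finger_force: 0.0
```

```bash
python3 -c "
from h import *
where()
stroke(10,.08,-.0005)
"
```

```text
t 12.92 tcp [55.9  -0.19  8.67] yaw -0.670 F [0.2 0.4 0.2] q [-0.05  0.22  2.01 -0.    0.91  2.19] op 0.000
TCP radius cm 5.85 az -1.151
[[0.42,0.21,0],[0,0,0.08],0],[[0.82,0.46,0],[0,0,0.16],0],[[1.19,0.73,0],[0,0,0.24],0],[[1.55,1.04,0],[0,0,0.32],0],[[1.87,1.37,0],[0,0,0.40],0],[[2.18,1.72,0],[0,0,0.48],0],[[2.45,2.10,0],[0,0,0.56],0],[[2.69,2.50,0],[0,0,0.64],0],[[2.89,2.92,0],[0,0,0.72],0],[[3.06,3.35,0],[0,0,0.80],0],
```

Call:
send_rows(
  deltas=[
    [[0.4,0.25,0],[0,0,0.08],0],
    [[0.79,0.51,0],[0,0,0.16],0],
    [[1.16,0.78,0],[0,0,0.24],0],
    [[1.51,1.08,0],[0,0,0.32],0],
    [[1.83,1.4,0],[0,0,0.4],0],
    [[2.14,1.75,0],[0,0,0.48],0],
    [[2.41,2.12,0],[0,0,0.56],0],
    [[2.65,2.52,0],[0,0,0.64],0],
    [[2.85,2.93,0],[0,0,0.72],0],
    [[3.02,3.36,0],[0,0,0.8],0],
  ],
)

```text
t: 13.75
tool_pos: [0.5899, 0.031, 0.0868]
eef_rot: [0.001, 0.998, 0.067, 0.0]
force: [0.7, -3.6, -0.6]
opening: 0.0005
finger_force: 1.3
```

```bash
python3 -c "
from h import *
where()
stroke(10,.08,0)
"
```

```text
t 13.75 tcp [58.99  3.1   8.68] yaw 0.134 F [ 0.7 -3.6 -0.6] q [ 0.01  0.27  1.94 -0.    0.93  1.45] op 0.001
TCP radius cm 5.84 az -0.359
[[0.15,0.44,0],[0,0,0.08],0],[[0.26,0.90,0],[0,0,0.16],0],[[0.33,1.36,0],[0,0,0.24],0],[[0.37,1.82,0],[0,0,0.32],0],[[0.37,2.29,0],[0,0,0.40],0],[[0.33,2.76,0],[0,0,0.48],0],[[0.26,3.22,0],[0,0,0.56],0],[[0.14,3.67,0],[0,0,0.64],0],[[-0.00,4.11,0],[0,0,0.72],0],[[-0.18,4.54,0],[0,0,0.80],0],
```

Engaged again, with about 3.6 N tangential. I'll carry on.

Call:
send_rows(
  deltas=[
    [[0.15,0.44,0],[0,0,0.08],0],
    [[0.26,0.9,0],[0,0,0.16],0],
    [[0.33,1.36,0],[0,0,0.24],0],
    [[0.37,1.82,0],[0,0,0.32],0],
    [[0.37,2.29,0],[0,0,0.4],0],
    [[0.33,2.76,0],[0,0,0.48],0],
    [[0.26,3.22,0],[0,0,0.56],0],
    [[0.14,3.67,0],[0,0,0.64],0],
    [[0,4.11,0],[0,0,0.72],0],
    [[-0.18,4.54,0],[0,0,0.8],0],
  ],
)

```text
t: 14.58
tool_pos: [0.5886, 0.0768, 0.0871]
eef_rot: [0.001, 0.893, 0.45, 0.001]
force: [2.2, -1.6, 0.1]
opening: 0.0003
finger_force: 1.0
```

```bash
python3 -c "
from h import *
where()
stroke(10,.08,-.0003)
"
```

```text
t 14.58 tcp [58.86  7.68  8.71] yaw 0.934 F [ 2.2 -1.6  0.1] q [ 0.09  0.27  1.94 -0.    0.93  0.73] op 0.000
TCP radius cm 5.91 az 0.443
[[-0.22,0.42,0],[0,0,0.08],0],[[-0.48,0.81,0],[0,0,0.16],0],[[-0.76,1.19,0],[0,0,0.24],0],[[-1.08,1.54,0],[0,0,0.32],0],[[-1.42,1.87,0],[0,0,0.40],0],[[-1.78,2.16,0],[0,0,0.48],0],[[-2.17,2.43,0],[0,0,0.56],0],[[-2.58,2.67,0],[0,0,0.64],0],[[-3.00,2.87,0],[0,0,0.72],0],[[-3.44,3.03,0],[0,0,0.80],0],
```

Call:
send_rows(
  deltas=[
    [[-0.24,0.41,0],[0,0,0.08],0],
    [[-0.5,0.8,0],[0,0,0.16],0],
    [[-0.78,1.18,0],[0,0,0.24],0],
    [[-1.1,1.52,0],[0,0,0.32],0],
    [[-1.44,1.85,0],[0,0,0.4],0],
    [[-1.8,2.14,0],[0,0,0.48],0],
    [[-2.18,2.41,0],[0,0,0.56],0],
    [[-2.59,2.64,0],[0,0,0.64],0],
    [[-3.01,2.84,0],[0,0,0.72],0],
    [[-3.45,3.0,0],[0,0,0.8],0],
  ],
)

```text
t: 15.42
tool_pos: [0.5542, 0.1074, 0.0873]
eef_rot: [0.001, 0.647, 0.762, 0.001]
force: [2.1, -0.0, -0.8]
opening: 0.0004
finger_force: 1.1
```

```bash
python3 -c "
from h import *
where()
stroke(10,.08,-.0003)
"
```

```text
t 15.42 tcp [55.42 10.74  8.73] yaw 1.734 F [ 2.1 -0.  -0.8] q [ 0.15  0.23  2.    0.    0.91 -0.02] op 0.000
TCP radius cm 5.91 az 1.243
[[-0.45,0.13,0],[0,0,0.08],0],[[-0.92,0.23,0],[0,0,0.16],0],[[-1.38,0.28,0],[0,0,0.24],0],[[-1.86,0.30,0],[0,0,0.32],0],[[-2.33,0.28,0],[0,0,0.40],0],[[-2.79,0.23,0],[0,0,0.48],0],[[-3.26,0.14,0],[0,0,0.56],0],[[-3.71,0.01,0],[0,0,0.64],0],[[-4.15,-0.16,0],[0,0,0.72],0],[[-4.57,-0.36,0],[0,0,0.80],0],
```

Call:
send_rows(
  deltas=[
    [[-0.46,0.09,0],[0,0,0.08],0],
    [[-0.92,0.18,0],[0,0,0.16],0],
    [[-1.38,0.22,0],[0,0,0.24],0],
    [[-1.85,0.24,0],[0,0,0.32],0],
    [[-2.32,0.22,0],[0,0,0.4],0],
    [[-2.78,0.17,0],[0,0,0.48],0],
    [[-3.24,0.08,0],[0,0,0.56],0],
    [[-3.69,-0.05,0],[0,0,0.64],0],
    [[-4.12,-0.21,0],[0,0,0.72],0],
    [[-4.54,-0.41,0],[0,0,0.8],0],
  ],
)

```text
t: 16.25
tool_pos: [0.5083, 0.1036, 0.0872]
eef_rot: [0.001, 0.299, 0.954, 0.001]
force: [1.0, 2.8, 0.9]
opening: 0.0006
finger_force: 1.1
```

```bash
python3 -c "
from h import *
where()
stroke(10,.08,-.0003)
mark()
"
```

```text
t 16.25 tcp [50.83 10.36  8.72] yaw 2.534 F [1.  2.8 0.9] q [ 0.15  0.15  2.09  0.    0.9  -0.81] op 0.001
TCP radius cm 5.86 az 2.048
[[-0.41,-0.23,0],[0,0,0.08],0],[[-0.79,-0.50,0],[0,0,0.16],0],[[-1.15,-0.80,0],[0,0,0.24],0],[[-1.49,-1.12,0],[0,0,0.32],0],[[-1.80,-1.47,0],[0,0,0.40],0],[[-2.08,-1.84,0],[0,0,0.48],0],[[-2.34,-2.24,0],[0,0,0.56],0],[[-2.55,-2.65,0],[0,0,0.64],0],[[-2.74,-3.08,0],[0,0,0.72],0],[[-2.89,-3.52,0],[0,0,0.80],0],
-180:-1/-1/-1 -174:-1/-1/-1 -168:-1/-1/-1 -162:-1/-1/-1 -156:-1/-1/-1 -150:123/127/138 -144:136/137/139 -138:138/136/138 -132:139/139/137 -126:135/140/143 -120:134/135/137 -114:138/136/137 -108:136/139/139 -102:133/137/137 -96:132/134/136 -90:137/137/140 -84:135/136/137 -78:134/135/134 -72:134/135/136 -66:133/135/136 -60:134/135/135 -54:136/136/134 -48:133/133/133 -42:132/132/132 -36:132/130/132 -30:129/133/132 -24:132/134/132 -18:135/131/133 -12:107/134/133 -6:-1/117/133 0:-1/-1/-1 6:-1/-1/-1 12:-1/-1/-1 18:-1/-1/-1 24:-1/-1/-1 30:-1/-1/-1 36:-1/-1/-1 42:-1/-1/-1 48:-1/-1/-1 54:-1/-1/-1 60:-1/-1/-1 66:-1/-1/-1 72:-1/-1/-1 78:-1/-1/-1 84:-1/-1/-1 90:-1/-1/-1 96:-1/-1/-1 102:-1/-1/-1 108:-1/-1/-1 114:-1/-1/-1 120:-1/-1/-1 126:-1/-1/-1 132:-1/-1/-1 138:-1/-1/-1 144:-1/-1/-1 150:-1/-1/-1 156:-1/-1/-1 162:-1/-1/-1 168:-1/-1/-1 174:-1/-1/-1
```

Call:
send_rows(
  deltas=[
    [[-0.4,-0.25,0],[0,0,0.08],0],
    [[-0.77,-0.52,0],[0,0,0.16],0],
    [[-1.12,-0.82,0],[0,0,0.24],0],
    [[-1.45,-1.15,0],[0,0,0.32],0],
    [[-1.76,-1.49,0],[0,0,0.4],0],
    [[-2.04,-1.86,0],[0,0,0.48],0],
    [[-2.3,-2.26,0],[0,0,0.56],0],
    [[-2.51,-2.67,0],[0,0,0.64],0],
    [[-2.7,-3.09,0],[0,0,0.72],0],
    [[-2.85,-3.53,0],[0,0,0.8],0],
  ],
)

```text
t: 17.13
tool_pos: [0.4789, 0.0673, 0.0866]
eef_rot: [-0.0, -0.095, 0.995, -0.0]
force: [0.2, 0.3, 0.2]
opening: 0.0006
finger_force: 0.0
```

```bash
python3 -c "
from h import *
where()
stroke(7,.08,-.0003)
mark()
" | cut -c1-2500
```

```text
t 17.13 tcp [47.89  6.73  8.66] yaw -2.951 F [0.2 0.3 0.2] q [ 0.09  0.09  2.17 -0.    0.89 -1.67] op 0.001
TCP radius cm 5.85 az 2.867
[[-0.10,-0.46,0],[0,0,0.08],0],[[-0.17,-0.92,0],[0,0,0.16],0],[[-0.20,-1.38,0],[0,0,0.24],0],[[-0.20,-1.85,0],[0,0,0.32],0],[[-0.15,-2.32,0],[0,0,0.40],0],[[-0.07,-2.78,0],[0,0,0.48],0],[[0.05,-3.23,0],[0,0,0.56],0],
-180:-1/-1/-1 -174:-1/-1/-1 -168:-1/-1/-1 -162:-1/-1/-1 -156:-1/-1/-1 -150:-1/-1/-1 -144:-1/-1/-1 -138:-1/-1/-1 -132:-1/-1/-1 -126:-1/-1/-1 -120:-1/-1/-1 -114:-1/-1/-1 -108:-1/-1/-1 -102:-1/-1/-1 -96:-1/-1/-1 -90:-1/-1/-1 -84:-1/-1/-1 -78:-1/-1/-1 -72:-1/-1/-1 -66:-1/125/125 -60:133/134/134 -54:133/134/133 -48:133/134/134 -42:133/134/135 -36:134/134/134 -30:131/133/132 -24:131/132/131 -18:131/131/135 -12:128/134/133 -6:135/134/131 0:134/130/133 6:131/132/133 12:131/133/133 18:62/66/46 24:50/45/46 30:132/121/133 36:133/132/133 42:133/131/133 48:135/133/131 54:131/134/133 60:132/130/133 66:133/132/128 72:134/133/129 78:137/133/133 84:123/128/131 90:-1/-1/-1 96:-1/-1/-1 102:-1/-1/-1 108:-1/-1/-1 114:-1/-1/-1 120:-1/-1/-1 126:-1/-1/-1 132:-1/-1/-1 138:-1/-1/-1 144:-1/-1/-1 150:-1/-1/-1 156:-1/-1/-1 162:-1/-1/-1 168:-1/-1/-1 174:-1/-1/-1
```

Call:
send_rows(
  deltas=[
    [[-1,0.2,0],[0,0,0],0],
    [[-1,0.2,2],[0,0,-0.08],0],
    [[-1,0,5],[0,0,-0.19],0],
    [[0,-1,6],[0,0,-0.31],0],
    [[1,-2,6],[0,0,-0.43],0],
    [[2,-3,6],[0,0,-0.55],0],
    [[3,-4,6],[0,0,-0.67],0],
    [[4,-5,6],[0,0,-0.79],0],
    [[5,-6,6],[0,0,-0.91],0],
    [[6,-7,6],[0,0,-1.03],0],
  ],
)

```text
t: 18.02
tool_pos: [0.5388, -0.0024, 0.1465]
eef_rot: [-0.0, 0.413, 0.911, -0.0]
force: [-0.2, -0.2, 0.8]
opening: 0.0007
finger_force: 0.0
```

Call:
send_rows(
  deltas=[
    [[0.5,-0.1,0],[0,0,-0.12],0],
    [[1,-0.2,0],[0,0,-0.24],0],
    [[1.5,-0.3,0],[0,0,-0.36],0],
    [[2,-0.5,0],[0,0,-0.48],0],
    [[2.3,-0.6,0],[0,0,-0.6],0],
    [[2.5,-0.7,0],[0,0,-0.72],0],
    [[2.7,-0.8,0],[0,0,-0.84],0],
    [[2.7,-0.8,0],[0,0,-0.96],0],
    [[2.7,-0.8,0],[0,0,-1.08],0],
    [[2.7,-0.8,0],[0,0,-1.2],0],
  ],
)

```text
t: 18.85
tool_pos: [0.5654, -0.0099, 0.1465]
eef_rot: [-0.0, 0.855, 0.519, -0.0]
force: [-0.1, -0.3, -0.0]
opening: 0.0005
finger_force: 0.0
```

Call:
send_rows(
  deltas=[
    [[0,0,0],[0,0,-0.12],0],
    [[0,0,0],[0,0,-0.24],0],
    [[0,0,0],[0,0,-0.36],0],
    [[0,0,0],[0,0,-0.48],0],
    [[0,0,0],[0,0,-0.6],0],
    [[0,0,0],[0,0,-0.72],0],
    [[0,0,0],[0,0,-0.84],0],
    [[0,0,0],[0,0,-0.96],0],
    [[0,0,0],[0,0,-1.08],0],
    [[0,0,0],[0,0,-1.2],0],
  ],
)

```text
t: 19.68
tool_pos: [0.5653, -0.0099, 0.1465]
eef_rot: [-0.0, 0.998, -0.055, -0.0]
force: [-0.7, -0.5, -0.3]
opening: 0.0001
finger_force: 0.0
```

```bash
sed -i 's/CEN=np.array(\[.5352,.0515\])/CEN=np.array([.5358,.0516])/' h.py; python3 -c "
from h import *
to(-.95,.056,.0885)
to(-.95,.0435,.0885)
"
```

```text
t 19.68 tcp [56.53 -0.99 14.65] yaw -0.110 F [-0.7 -0.5 -0.3] q [-0.06  0.16  1.95  0.    1.03  1.62] op 0.000
delta cm [ 0.12 -0.2  -5.8 ] turn -0.580 target [56.65386554 -1.18853303] -0.69
t 19.68 tcp [56.53 -0.99 14.65] yaw -0.110 F [-0.7 -0.5 -0.3] q [-0.06  0.16  1.95  0.    1.03  1.62] op 0.000
delta cm [-0.61  0.81 -5.8 ] turn -0.580 target [55.92676168 -0.17176365] -0.69
```

Call:
send_rows(
  deltas=[
    [[0.1,-0.2,0],[0,0,-0.12],0],
    [[0.1,-0.2,-1],[0,0,-0.24],0],
    [[0.1,-0.2,-2.5],[0,0,-0.36],0],
    [[0.1,-0.2,-4],[0,0,-0.48],0],
    [[0.1,-0.2,-5.2],[0,0,-0.58],0],
    [[0.1,-0.2,-5.8],[0,0,-0.58],0],
    [[0.1,-0.2,-5.8],[0,0,-0.58],0],
    [[-0.3,0.4,-5.8],[0,0,-0.58],0],
    [[-0.6,0.8,-5.8],[0,0,-0.58],0],
    [[-0.6,0.8,-5.8],[0,0,-0.58],0],
  ],
)

```text
t: 20.52
tool_pos: [0.5598, -0.0014, 0.0895]
eef_rot: [-0.0, 0.943, -0.333, 0.0]
force: [0.5, 0.3, -1.5]
opening: 0.0007
finger_force: 0.0
```

```bash
python3 -c "
from h import *
where()
stroke(10,.08,-.0015)
"
```

```text
t 20.52 tcp [55.98 -0.14  8.95] yaw -0.679 F [ 0.5  0.3 -1.5] q [-0.05  0.22  2.01  0.    0.92  2.2 ] op 0.001
TCP radius cm 5.82 az -1.146
[[0.41,0.22,0],[0,0,0.08],0],[[0.80,0.48,0],[0,0,0.16],0],[[1.16,0.76,0],[0,0,0.24],0],[[1.51,1.07,0],[0,0,0.32],0],[[1.82,1.40,0],[0,0,0.40],0],[[2.11,1.76,0],[0,0,0.48],0],[[2.36,2.14,0],[0,0,0.56],0],[[2.59,2.54,0],[0,0,0.64],0],[[2.78,2.95,0],[0,0,0.72],0],[[2.93,3.38,0],[0,0,0.80],0],
```

Call:
send_rows(
  deltas=[
    [[0.41,0.22,0],[0,0,0.08],0],
    [[0.8,0.48,0],[0,0,0.16],0],
    [[1.16,0.76,0],[0,0,0.24],0],
    [[1.51,1.07,0],[0,0,0.32],0],
    [[1.83,1.39,0],[0,0,0.4],0],
    [[2.13,1.74,0],[0,0,0.48],0],
    [[2.39,2.12,0],[0,0,0.56],0],
    [[2.63,2.52,0],[0,0,0.64],0],
    [[2.83,2.93,0],[0,0,0.72],0],
    [[2.98,3.36,0],[0,0,0.8],0],
  ],
)

```text
t: 21.35
tool_pos: [0.5905, 0.0316, 0.0897]
eef_rot: [0.0, 0.998, 0.062, 0.001]
force: [-0.2, 0.1, 0.2]
opening: 0.0002
finger_force: 0.0
```

```bash
python3 -c "
from h import *
where()
stroke(10,.08,0)
"
```

```text
t 21.35 tcp [59.05  3.16  8.97] yaw 0.124 F [-0.2  0.1  0.2] q [ 0.01  0.27  1.94 -0.    0.93  1.46] op 0.000
TCP radius cm 5.83 az -0.350
[[0.14,0.44,0],[0,0,0.08],0],[[0.25,0.90,0],[0,0,0.16],0],[[0.32,1.36,0],[0,0,0.24],0],[[0.35,1.82,0],[0,0,0.32],0],[[0.35,2.29,0],[0,0,0.40],0],[[0.30,2.75,0],[0,0,0.48],0],[[0.23,3.21,0],[0,0,0.56],0],[[0.11,3.66,0],[0,0,0.64],0],[[-0.04,4.11,0],[0,0,0.72],0],[[-0.23,4.53,0],[0,0,0.80],0],
```

Call:
send_rows(
  deltas=[
    [[0.07,0.44,0],[0,0,0.08],0],
    [[0.13,0.9,0],[0,0,0.16],0],
    [[0.18,1.36,0],[0,0,0.24],0],
    [[0.2,1.81,0],[0,0,0.32],0],
    [[0.2,2.28,0],[0,0,0.4],0],
    [[0.15,2.73,0],[0,0,0.48],0],
    [[0.08,3.18,0],[0,0,0.56],0],
    [[-0.03,3.63,0],[0,0,0.64],0],
    [[-0.17,4.07,0],[0,0,0.72],0],
    [[-0.35,4.48,0],[0,0,0.8],0],
  ],
)

```text
t: 22.18
tool_pos: [0.5879, 0.0761, 0.0902]
eef_rot: [0.001, 0.895, 0.446, 0.002]
force: [1.2, -1.1, -0.4]
opening: 0.0006
finger_force: 1.2
```

```bash
python3 -c "
from h import *
where()
stroke(10,.08,0)
"
```

```text
t 22.18 tcp [58.79  7.61  9.02] yaw 0.925 F [ 1.2 -1.1 -0.4] q [ 0.09  0.27  1.94 -0.    0.93  0.73] op 0.001
TCP radius cm 5.75 az 0.440
[[-0.21,0.41,0],[0,0,0.08],0],[[-0.46,0.80,0],[0,0,0.16],0],[[-0.73,1.17,0],[0,0,0.24],0],[[-1.04,1.51,0],[0,0,0.32],0],[[-1.37,1.83,0],[0,0,0.40],0],[[-1.72,2.13,0],[0,0,0.48],0],[[-2.10,2.39,0],[0,0,0.56],0],[[-2.49,2.62,0],[0,0,0.64],0],[[-2.91,2.82,0],[0,0,0.72],0],[[-3.34,2.99,0],[0,0,0.80],0],
```

Call:
send_rows(
  deltas=[
    [[-0.24,0.38,0],[0,0,0.08],0],
    [[-0.5,0.75,0],[0,0,0.16],0],
    [[-0.78,1.11,0],[0,0,0.24],0],
    [[-1.09,1.45,0],[0,0,0.32],0],
    [[-1.41,1.76,0],[0,0,0.4],0],
    [[-1.76,2.06,0],[0,0,0.48],0],
    [[-2.13,2.32,0],[0,0,0.56],0],
    [[-2.52,2.55,0],[0,0,0.64],0],
    [[-2.93,2.74,0],[0,0,0.72],0],
    [[-3.36,2.91,0],[0,0,0.8],0],
  ],
)

```text
t: 23.02
tool_pos: [0.5548, 0.1062, 0.0905]
eef_rot: [0.002, 0.651, 0.759, 0.002]
force: [3.0, 2.5, -0.5]
opening: 0.0004
finger_force: 1.6
```

```bash
python3 -c "
from h import *
where()
stroke(10,.08,-.0003)
mark()
"
```

```text
t 23.02 tcp [55.48 10.62  9.05] yaw 1.724 F [ 3.   2.5 -0.5] q [ 0.14  0.22  2.    0.    0.92 -0.01] op 0.000
TCP radius cm 5.78 az 1.236
[[-0.44,0.13,0],[0,0,0.08],0],[[-0.89,0.23,0],[0,0,0.16],0],[[-1.35,0.29,0],[0,0,0.24],0],[[-1.81,0.31,0],[0,0,0.32],0],[[-2.27,0.29,0],[0,0,0.40],0],[[-2.73,0.24,0],[0,0,0.48],0],[[-3.18,0.15,0],[0,0,0.56],0],[[-3.63,0.03,0],[0,0,0.64],0],[[-4.06,-0.13,0],[0,0,0.72],0],[[-4.48,-0.32,0],[0,0,0.80],0],
-180:-1/-1/-1 -174:-1/-1/-1 -168:-1/-1/-1 -162:127/128/130 -156:132/132/133 -150:130/131/133 -144:132/133/133 -138:129/131/133 -132:130/134/135 -126:134/139/136 -120:138/143/146 -114:143/145/146 -108:144/146/147 -102:144/145/143 -96:144/144/144 -90:144/144/147 -84:145/143/145 -78:145/143/145 -72:145/142/145 -66:145/144/144 -60:145/145/143 -54:145/146/145 -48:144/145/146 -42:138/139/137 -36:137/135/133 -30:130/136/136 -24:130/131/134 -18:-1/122/-1 -12:-1/-1/-1 -6:-1/-1/-1 0:-1/-1/-1 6:-1/-1/-1 12:-1/-1/-1 18:-1/-1/-1 24:-1/-1/-1 30:-1/-1/-1 36:-1/-1/-1 42:-1/-1/-1 48:-1/-1/-1 54:-1/-1/-1 60:-1/-1/-1 66:-1/-1/-1 72:-1/-1/-1 78:-1/-1/-1 84:-1/-1/-1 90:-1/-1/-1 96:-1/-1/-1 102:-1/-1/-1 108:-1/-1/-1 114:-1/-1/-1 120:-1/-1/-1 126:-1/-1/-1 132:-1/-1/-1 138:-1/-1/-1 144:-1/-1/-1 150:-1/-1/-1 156:-1/-1/-1 162:-1/-1/-1 168:-1/-1/-1 174:-1/-1/-1
```

Call:
send_rows(
  deltas=[
    [[-0.44,0.13,0],[0,0,0.08],0],
    [[-0.89,0.23,0],[0,0,0.16],0],
    [[-1.35,0.28,0],[0,0,0.24],0],
    [[-1.81,0.3,0],[0,0,0.32],0],
    [[-2.27,0.28,0],[0,0,0.4],0],
    [[-2.72,0.22,0],[0,0,0.48],0],
    [[-3.17,0.13,0],[0,0,0.56],0],
    [[-3.62,0.01,0],[0,0,0.64],0],
    [[-4.05,-0.15,0],[0,0,0.72],0],
    [[-4.47,-0.34,0],[0,0,0.8],0],
  ],
)

```text
t: 23.9
tool_pos: [0.509, 0.1028, 0.0902]
eef_rot: [0.001, 0.305, 0.952, 0.001]
force: [1.3, 3.1, 2.9]
opening: 0.0004
finger_force: 1.6
```

```bash
python3 -c "
from h import *
where()
stroke(10,.08,-.0005)
"
```

```text
t 23.90 tcp [50.9  10.28  9.02] yaw 2.522 F [1.3 3.1 2.9] q [ 0.15  0.14  2.09  0.    0.9  -0.8 ] op 0.000
TCP radius cm 5.78 az 2.053
[[-0.40,-0.23,0],[0,0,0.08],0],[[-0.77,-0.50,0],[0,0,0.16],0],[[-1.13,-0.79,0],[0,0,0.24],0],[[-1.46,-1.12,0],[0,0,0.32],0],[[-1.76,-1.46,0],[0,0,0.40],0],[[-2.04,-1.83,0],[0,0,0.48],0],[[-2.28,-2.22,0],[0,0,0.56],0],[[-2.49,-2.63,0],[0,0,0.64],0],[[-2.67,-3.05,0],[0,0,0.72],0],[[-2.81,-3.49,0],[0,0,0.80],0],
```

Call:
send_rows(
  deltas=[
    [[-0.39,-0.25,0],[0,0,0.08],0],
    [[-0.75,-0.52,0],[0,0,0.16],0],
    [[-1.1,-0.82,0],[0,0,0.24],0],
    [[-1.42,-1.15,0],[0,0,0.32],0],
    [[-1.71,-1.49,0],[0,0,0.4],0],
    [[-1.98,-1.86,0],[0,0,0.48],0],
    [[-2.22,-2.25,0],[0,0,0.56],0],
    [[-2.42,-2.65,0],[0,0,0.64],0],
    [[-2.6,-3.07,0],[0,0,0.72],0],
    [[-2.74,-3.51,0],[0,0,0.8],0],
  ],
)

```text
t: 24.73
tool_pos: [0.4807, 0.0672, 0.0899]
eef_rot: [0.0, -0.09, 0.996, 0.0]
force: [-1.5, 3.3, 2.5]
opening: 0.0004
finger_force: 1.8
```

```bash
python3 -c "
from h import *
where()
stroke(6,.08,-.0005)
mark()
" | cut -c1-2500
```

```text
t 24.73 tcp [48.07  6.72  8.99] yaw -2.961 F [-1.5  3.3  2.5] q [ 0.09  0.08  2.16  0.    0.9  -1.67] op 0.000
TCP radius cm 5.73 az 2.866
[[-0.10,-0.45,0],[0,0,0.08],0],[[-0.16,-0.90,0],[0,0,0.16],0],[[-0.19,-1.36,0],[0,0,0.24],0],[[-0.18,-1.81,0],[0,0,0.32],0],[[-0.13,-2.26,0],[0,0,0.40],0],[[-0.05,-2.71,0],[0,0,0.48],0],
-180:-1/-1/-1 -174:-1/-1/-1 -168:-1/-1/-1 -162:-1/-1/-1 -156:-1/-1/-1 -150:-1/-1/-1 -144:-1/-1/-1 -138:-1/-1/-1 -132:-1/-1/-1 -126:-1/-1/-1 -120:-1/-1/-1 -114:-1/-1/-1 -108:-1/-1/-1 -102:-1/-1/-1 -96:-1/-1/-1 -90:-1/-1/-1 -84:-1/-1/-1 -78:-1/-1/-1 -72:-1/-1/-1 -66:-1/-1/-1 -60:116/131/130 -54:133/135/134 -48:134/135/136 -42:133/133/134 -36:-1/133/134 -30:133/137/136 -24:136/136/134 -18:135/135/137 -12:132/136/137 -6:136/137/134 0:137/137/133 6:137/135/133 12:135/135/133 18:138/135/134 24:138/137/133 30:137/138/134 36:136/138/135 42:133/137/136 48:137/136/136 54:141/137/135 60:140/140/137 66:136/134/137 72:135/134/132 78:137/137/134 84:-1/-1/-1 90:-1/-1/-1 96:-1/-1/-1 102:-1/-1/-1 108:-1/-1/-1 114:-1/-1/-1 120:-1/-1/-1 126:-1/-1/-1 132:-1/-1/-1 138:-1/-1/-1 144:-1/-1/-1 150:-1/-1/-1 156:-1/-1/-1 162:-1/-1/-1 168:-1/-1/-1 174:-1/-1/-1
```

Call:
send_rows(
  deltas=[
    [[-0.09,-0.45,0],[0,0,0.08],0],
    [[-0.14,-0.9,0],[0,0,0.16],0],
    [[-0.16,-1.36,0],[0,0,0.24],0],
    [[-0.15,-1.81,0],[0,0,0.32],0],
    [[-0.1,-2.26,0],[0,0,0.4],0],
  ],
)

```text
t: 25.2
tool_pos: [0.4793, 0.0443, 0.0893]
eef_rot: [-0.0, -0.286, 0.958, 0.0]
force: [-2.9, 2.0, 2.6]
opening: 0.0005
finger_force: 1.7
```

Call:
send_rows(
  deltas=[
    [[-1,0,0],[0,0,0],0],
    [[-1.2,0,1],[0,0,-0.03],0],
    [[-1.2,0,4],[0,0,-0.15],0],
    [[-0.5,0,6],[0,0,-0.27],0],
    [[1,-0.5,6],[0,0,-0.39],0],
    [[2,-1.5,6],[0,0,-0.51],0],
    [[3,-2.5,6],[0,0,-0.63],0],
    [[4,-3.5,6],[0,0,-0.75],0],
    [[5,-4,6],[0,0,-0.87],0],
    [[6,-4.5,6],[0,0,-0.99],0],
  ],
)

```text
t: 26.03
tool_pos: [0.5395, -0.0013, 0.1489]
eef_rot: [0.0, 0.21, 0.978, -0.0]
force: [-0.1, 0.3, -0.8]
opening: 0.0005
finger_force: 0.0
```

Call:
send_rows(
  deltas=[
    [[0.5,-0.1,0],[0,0,-0.12],0],
    [[1,-0.2,0],[0,0,-0.24],0],
    [[1.5,-0.3,0],[0,0,-0.36],0],
    [[2,-0.5,0],[0,0,-0.48],0],
    [[2.3,-0.6,0],[0,0,-0.6],0],
    [[2.5,-0.7,0],[0,0,-0.72],0],
    [[2.7,-0.8,0],[0,0,-0.84],0],
    [[2.7,-0.8,0],[0,0,-0.96],0],
    [[2.7,-0.8,0],[0,0,-1.08],0],
    [[2.7,-0.8,0],[0,0,-1.2],0],
  ],
)

```text
t: 26.87
tool_pos: [0.566, -0.0088, 0.1487]
eef_rot: [-0.0, 0.725, 0.689, -0.0]
force: [-0.7, 0.0, 0.1]
opening: 0.0004
finger_force: 0.0
```

```bash
python3 -c "
from h import *
where()
mark()
"
```

```text
t 26.87 tcp [56.6  -0.88 14.87] yaw 1.519 F [-0.7  0.   0.1] q [-0.06  0.16  1.95 -0.    1.03 -0.01] op 0.000
TCP radius cm 6.75 az -1.107
-180:-1/-1/-1 -174:-1/-1/-1 -168:-1/-1/-1 -162:-1/-1/-1 -156:-1/-1/149 -150:147/148/149 -144:93/95/91 -138:42/44/43 -132:113/145/143 -126:145/150/149 -120:145/148/-1 -114:148/-1/-1 -108:131/83/-1 -102:134/-1/-1 -96:137/-1/-1 -90:104/-1/-1 -84:-1/-1/-1 -78:-1/-1/-1 -72:-1/-1/-1 -66:-1/-1/-1 -60:-1/-1/-1 -54:-1/-1/-1 -48:106/-1/-1 -42:-1/-1/-1 -36:-1/-1/-1 -30:-1/-1/-1 -24:-1/-1/-1 -18:-1/-1/-1 -12:-1/-1/-1 -6:-1/-1/-1 0:-1/-1/-1 6:-1/-1/-1 12:-1/-1/-1 18:-1/-1/-1 24:-1/-1/-1 30:-1/-1/-1 36:-1/-1/-1 42:-1/-1/102 48:105/108/106 54:107/110/107 60:109/110/107 66:108/110/109 72:109/109/110 78:110/108/108 84:104/112/109 90:107/108/110 96:103/107/107 102:109/109/108 108:109/109/109 114:107/107/119 120:107/113/145 126:108/110/136 132:90/107/108 138:-1/79/102 144:-1/-1/-1 150:-1/-1/-1 156:-1/-1/-1 162:-1/-1/-1 168:-1/-1/-1 174:-1/-1/-1
```

```bash
python3 -c "
from h import *
to(.4,.055,.0895)
print(pose(.4,.0435)[0]*100)
"
```

```text
t 26.92 tcp [56.6  -0.88 14.88] yaw 1.514 F [ 0.1 -0.4  0.2] q [-0.06  0.16  1.95 -0.    1.03 -0.  ] op 0.000
delta cm [ 3.75  7.61 -5.93] turn -0.854 target [60.35550298  6.72992939] 0.66
[59.29628283  6.28209829]
```

Call:
send_rows(
  deltas=[
    [[1.5,1,0],[0,0,-0.12],0],
    [[3,2.5,0],[0,0,-0.24],0],
    [[4,4,0],[0,0,-0.36],0],
    [[4,5.5,0],[0,0,-0.48],0],
    [[3.8,7,0],[0,0,-0.6],0],
    [[3.8,7.6,-1],[0,0,-0.72],0],
    [[3.8,7.6,-3.5],[0,0,-0.85],0],
    [[3.8,7.6,-5.5],[0,0,-0.85],0],
    [[3.8,7.6,-5.9],[0,0,-0.85],0],
    [[3.8,7.6,-5.9],[0,0,-0.85],0],
  ],
)

```text
t: 27.75
tool_pos: [0.6025, 0.0671, 0.0878]
eef_rot: [-0.001, 0.943, 0.334, -0.002]
force: [-0.1, 0.4, 0.4]
opening: 0.0004
finger_force: 0.0
```

Call:
send_rows(
  deltas=[
    [[0,0,0],[0,0,0],0],
    [[-0.4,-0.2,0],[0,0,0],0],
    [[-0.9,-0.4,0],[0,0,0],0],
    [[-0.9,-0.4,0],[0,0,0],0],
    [[-0.9,-0.4,0],[0,0,0],0],
  ],
)

```text
t: 28.17
tool_pos: [0.5957, 0.0628, 0.0906]
eef_rot: [0.0, 0.943, 0.333, 0.001]
force: [-0.2, -0.4, -0.4]
opening: 0.0005
finger_force: 0.0
```

```bash
python3 -c "
from h import *
where()
stroke(10,.08,-.0015)
"
```

```text
t 28.17 tcp [59.57  6.28  9.06] yaw 0.679 F [-0.2 -0.4 -0.4] q [0.06 0.28 1.92 0.   0.94 0.95] op 0.000
TCP radius cm 6.10 az 0.185
[[-0.12,0.47,0],[0,0,0.08],0],[[-0.28,0.93,0],[0,0,0.16],0],[[-0.48,1.37,0],[0,0,0.24],0],[[-0.71,1.80,0],[0,0,0.32],0],[[-0.97,2.20,0],[0,0,0.40],0],[[-1.26,2.59,0],[0,0,0.48],0],[[-1.59,2.94,0],[0,0,0.56],0],[[-1.94,3.27,0],[0,0,0.64],0],[[-2.31,3.57,0],[0,0,0.72],0],[[-2.70,3.84,0],[0,0,0.80],0],
```

Call:
send_rows(
  deltas=[
    [[-0.1,-0.02,-0.1],[0,0,0],0],
    [[-0.2,-0.04,-0.2],[0,0,0],0],
    [[-0.29,-0.06,-0.2],[0,0,0],0],
    [[-0.29,-0.06,-0.2],[0,0,0],0],
  ],
)

```text
t: 28.5
tool_pos: [0.5928, 0.0624, 0.0877]
eef_rot: [0.0, 0.943, 0.333, 0.0]
force: [0.5, 0.6, -1.3]
opening: 0.0002
finger_force: 0.3
```

```bash
python3 -c "
from h import *
where()
stroke(10,.08,-.001)
"
```

```text
t 28.50 tcp [59.28  6.24  8.77] yaw 0.680 F [ 0.5  0.6 -1.3] q [ 0.06  0.28  1.93 -0.    0.93  0.95] op 0.000
TCP radius cm 5.80 az 0.187
[[-0.11,0.45,0],[0,0,0.08],0],[[-0.26,0.89,0],[0,0,0.16],0],[[-0.45,1.31,0],[0,0,0.24],0],[[-0.66,1.72,0],[0,0,0.32],0],[[-0.91,2.11,0],[0,0,0.40],0],[[-1.19,2.47,0],[0,0,0.48],0],[[-1.49,2.82,0],[0,0,0.56],0],[[-1.83,3.13,0],[0,0,0.64],0],[[-2.18,3.42,0],[0,0,0.72],0],[[-2.56,3.68,0],[0,0,0.80],0],
```

Call:
send_rows(
  deltas=[
    [[-0.13,0.45,0],[0,0,0.08],0],
    [[-0.29,0.88,0],[0,0,0.16],0],
    [[-0.48,1.29,0],[0,0,0.24],0],
    [[-0.69,1.7,0],[0,0,0.32],0],
    [[-0.93,2.09,0],[0,0,0.4],0],
    [[-1.21,2.45,0],[0,0,0.48],0],
    [[-1.5,2.8,0],[0,0,0.56],0],
    [[-1.84,3.11,0],[0,0,0.64],0],
    [[-2.18,3.4,0],[0,0,0.72],0],
    [[-2.56,3.66,0],[0,0,0.8],0],
  ],
)

```text
t: 29.33
tool_pos: [0.5688, 0.0998, 0.0883]
eef_rot: [0.001, 0.737, 0.676, 0.002]
force: [3.9, 1.8, -1.1]
opening: 0.0006
finger_force: 1.6
```

```bash
python3 -c "
from h import *
where()
stroke(10,.08,-.0003)
"
```

```text
t 29.33 tcp [56.88  9.98  8.83] yaw 1.484 F [ 3.9  1.8 -1.1] q [0.13 0.25 1.97 0.   0.92 0.22] op 0.001
TCP radius cm 5.84 az 0.971
[[-0.40,0.25,0],[0,0,0.08],0],[[-0.81,0.46,0],[0,0,0.16],0],[[-1.24,0.64,0],[0,0,0.24],0],[[-1.69,0.78,0],[0,0,0.32],0],[[-2.14,0.89,0],[0,0,0.40],0],[[-2.60,0.96,0],[0,0,0.48],0],[[-3.06,0.99,0],[0,0,0.56],0],[[-3.53,0.99,0],[0,0,0.64],0],[[-3.99,0.95,0],[0,0,0.72],0],[[-4.45,0.87,0],[0,0,0.80],0],
```

Call:
send_rows(
  deltas=[
    [[-0.41,0.23,0],[0,0,0.08],0],
    [[-0.82,0.43,0],[0,0,0.16],0],
    [[-1.25,0.61,0],[0,0,0.24],0],
    [[-1.69,0.75,0],[0,0,0.32],0],
    [[-2.14,0.86,0],[0,0,0.4],0],
    [[-2.6,0.92,0],[0,0,0.48],0],
    [[-3.06,0.95,0],[0,0,0.56],0],
    [[-3.52,0.95,0],[0,0,0.64],0],
    [[-3.98,0.91,0],[0,0,0.72],0],
    [[-4.44,0.83,0],[0,0,0.8],0],
  ],
)

```text
t: 30.17
tool_pos: [0.5233, 0.1087, 0.0881]
eef_rot: [0.0, 0.416, 0.909, 0.001]
force: [0.9, 4.2, 0.7]
opening: 0.0003
finger_force: 1.7
```

```bash
python3 -c "
from h import *
where()
stroke(10,.08,-.0005)
mark()
"
```

```text
t 30.17 tcp [52.33 10.87  8.81] yaw 2.283 F [0.9 4.2 0.7] q [ 0.16  0.17  2.06  0.    0.91 -0.56] op 0.000
TCP radius cm 5.84 az 1.787
[[-0.45,-0.12,0],[0,0,0.08],0],[[-0.89,-0.28,0],[0,0,0.16],0],[[-1.31,-0.47,0],[0,0,0.24],0],[[-1.72,-0.70,0],[0,0,0.32],0],[[-2.11,-0.96,0],[0,0,0.40],0],[[-2.47,-1.25,0],[0,0,0.48],0],[[-2.82,-1.56,0],[0,0,0.56],0],[[-3.13,-1.90,0],[0,0,0.64],0],[[-3.42,-2.27,0],[0,0,0.72],0],[[-3.67,-2.66,0],[0,0,0.80],0],
-180:-1/-1/-1 -174:120/119/-1 -168:127/126/127 -162:126/128/130 -156:135/131/136 -150:134/136/137 -144:135/137/137 -138:137/138/140 -132:136/138/136 -126:136/138/138 -120:136/137/138 -114:136/137/138 -108:137/138/139 -102:135/136/137 -96:134/135/137 -90:134/134/140 -84:132/136/138 -78:135/136/136 -72:137/134/138 -66:134/136/137 -60:134/137/137 -54:117/136/137 -48:46/46/46 -42:54/70/69 -36:133/136/136 -30:134/134/137 -24:137/133/136 -18:135/136/134 -12:130/136/136 -6:-1/133/136 0:-1/-1/-1 6:-1/-1/-1 12:-1/-1/-1 18:-1/-1/-1 24:-1/-1/-1 30:-1/-1/-1 36:-1/-1/-1 42:-1/-1/-1 48:-1/-1/-1 54:-1/-1/-1 60:-1/-1/-1 66:-1/-1/-1 72:-1/-1/-1 78:-1/-1/-1 84:-1/-1/-1 90:-1/-1/-1 96:-1/-1/-1 102:-1/-1/-1 108:-1/-1/-1 114:-1/-1/-1 120:-1/-1/-1 126:-1/-1/-1 132:-1/-1/-1 138:-1/-1/-1 144:-1/-1/-1 150:-1/-1/-1 156:-1/-1/-1 162:-1/-1/-1 168:-1/-1/-1 174:-1/-1/-1
```

Call:
send_rows(
  deltas=[
    [[-0.44,-0.13,0],[0,0,0.08],0],
    [[-0.88,-0.29,0],[0,0,0.16],0],
    [[-1.29,-0.49,0],[0,0,0.24],0],
    [[-1.7,-0.72,0],[0,0,0.32],0],
    [[-1.7,-0.72,0],[0,0,0.32],0],
  ],
)

```text
t: 30.63
tool_pos: [0.505, 0.1006, 0.0877]
eef_rot: [-0.001, 0.268, 0.964, 0.0]
force: [-1.2, 4.0, 2.0]
opening: 0.0004
finger_force: 1.3
```

```bash
cat >> h.py <<'E'
def fine(tag,zr=.0838):
    p,d=optics.snapshot("top");c=optics.get_calibration("top");cv2.imwrite(f"pics/{tag}.png",p);W=cloud(d,c)
    g=(p.max(2)<85).astype(np.uint8)
    n,l,s,ce=cv2.connectedComponentsWithStats(g)
    for i in range(1,n):
        if not 8<s[i,4]<120: continue
        for nm,z,lo,hi in(("mark",zr,.028,.044),("ptr",.052,.055,.09)):
            q=plane(ce[i],z,c)[0][:2]-TOPC;rr=np.hypot(*q)
            zz=np.median(W[l==i][:,2])
            if lo<rr<hi and abs(zz-z)<.008: print(nm,s[i,4],"r %.4f az %.3f"%(rr,np.arctan2(q[1],q[0])))
    m=(abs(W[...,2]-zr)<.007)&(np.hypot(W[...,0]-TOPC[0],W[...,1]-TOPC[1])<.05)
    return p
E
python3 -c "
from h import *
where();fine('f1');stroke(4,.04,0)
"
```

```text
t 30.63 tcp [50.5  10.06  8.77] yaw 2.600 F [-1.2  4.   2. ] q [ 0.15  0.14  2.1   0.    0.9  -0.88] op 0.000
TCP radius cm 5.79 az 2.131
ptr 71 r 0.0710 az -0.332
[[-0.19,-0.13,0],[0,0,0.04],0],[[-0.38,-0.26,0],[0,0,0.08],0],[[-0.56,-0.40,0],[0,0,0.12],0],[[-0.74,-0.55,0],[0,0,0.16],0],
```

```bash
python3 -c "
import cv2
p=cv2.imread('pics/f1.png');cv2.imwrite('pics/f1c.png',cv2.resize(p[190:310,260:390],None,fx=5,fy=5))
from h import *
c=optics.get_calibration('top')
g=(p.max(2)<85).astype(np.uint8);n,l,s,ce=cv2.connectedComponentsWithStats(g)
for i in range(1,n):
    q=plane(ce[i],.0838,c)[0][:2]-TOPC
    if np.hypot(*q)<.055 and s[i,4]>4: print(s[i],q,np.hypot(*q),np.arctan2(q[1],q[0]))
"
```

```text
(no output)
```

View pics/f1c.png

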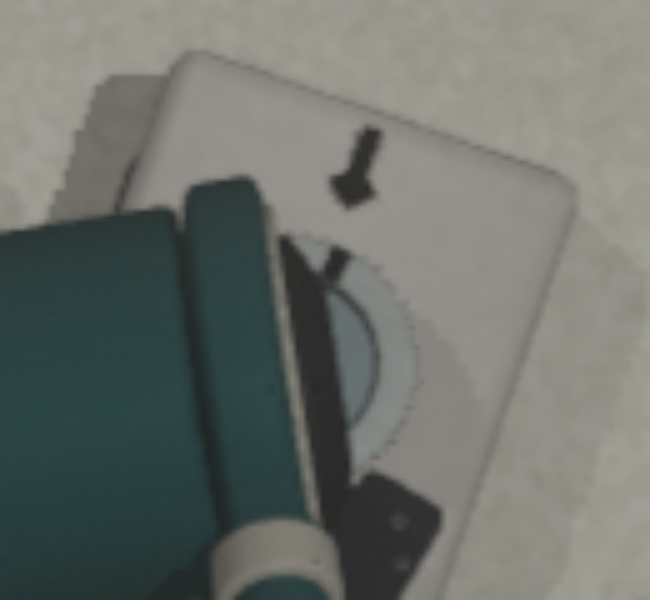

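The crop shows the mark at (337,265), nearly below the pointer tip at (347,208). The arm's dark edge touches the mark's outline.

```bash
python3 -c "
from h import *
p=cv2.imread('pics/f1.png');c=optics.get_calibration('top')
W=plane(np.array([[u,v] for v in range(480) for u in range(640)]),.0838,c).reshape(480,640,3)[...,:2]-TOPC
rr=np.hypot(W[...,0],W[...,1]);aa=np.arctan2(W[...,1],W[...,0])
m=(p.max(2)<95)&(rr>.0315)&(rr<.041)&(aa<.05)&(aa>-.9)
print(m.sum(),aa[m].mean(),rr[m].mean(),aa[m].min(),aa[m].max())
"
```

```text
45 -0.26354618017372095 0.035749542094496906 -0.5319656291343826 0.014338756066927714
```

```bash
python3 -c "
from h import *
p=cv2.imread('pics/f1.png');c=optics.get_calibration('top')
W=plane(np.array([[u,v] for v in range(480) for u in range(640)]),.0838,c).reshape(480,640,3)[...,:2]-TOPC
rr=np.hypot(W[...,0],W[...,1]);aa=np.arctan2(W[...,1],W[...,0])
m=(p.max(2)<95)&(rr>.0315)&(rr<.041)&(aa<.05)&(aa>-.9)
print(np.histogram(aa[m],bins=np.arange(-.6,.1,.05)))
for q in plane([[327.0,242.6],[329.0,239.5],[325,245.5]],.0838,c)[:,:2]-TOPC: print(np.hypot(*q),np.arctan2(q[1],q[0]))
"
```

```text
(array([0, 5, 6, 7, 6, 0, 0, 0, 2, 3, 4, 6, 6]), array([-6.00000000e-01, -5.50000000e-01, -5.00000000e-01, -4.50000000e-01,
       -4.00000000e-01, -3.50000000e-01, -3.00000000e-01, -2.50000000e-01,
       -2.00000000e-01, -1.50000000e-01, -1.00000000e-01, -5.00000000e-02,
        5.55111512e-16,  5.00000000e-02]))
0.036058287500874614 -0.460300120474104
0.042114074818058025 -0.4775033514326933
0.03032361791177521 -0.43166659797774476
```

Call:
send_rows(
  deltas=[
    [[-0.19,-0.14,0],[0,0,0.04],0],
    [[-0.37,-0.28,0],[0,0,0.08],0],
    [[-0.5,-0.38,0],[0,0,0.11],0],
    [[-0.5,-0.38,0],[0,0,0.11],0],
  ],
)

```text
t: 31.02
tool_pos: [0.5003, 0.0969, 0.0877]
eef_rot: [-0.001, 0.215, 0.977, 0.0]
force: [-2.0, 4.9, 2.1]
opening: 0.0005
finger_force: 2.4
```

```bash
cat >> h.py <<'E'
def fm(tag):
    p,d=optics.snapshot("top");c=optics.get_calibration('top');cv2.imwrite(f"pics/{tag}.png",p)
    W=plane(np.array([[u,v] for v in range(480) for u in range(640)]),.0839,c).reshape(480,640,3)[...,:2]-TOPC
    rr=np.hypot(W[...,0],W[...,1]);aa=np.arctan2(W[...,1],W[...,0])
    m=(p.max(2)<95)&(rr>.0315)&(rr<.041)&(aa<.2)&(aa>-.9)
    print(np.histogram(aa[m],bins=np.arange(-.6,.2,.05))[0])
    k=(aa>-.6)&m&(aa<-.2);print("mean",aa[k].mean(),"n",k.sum())
E
python3 -c "
from h import *
where();fm('f2')
"
```

```text
t 31.02 tcp [50.03  9.69  8.77] yaw 2.707 F [-2.   4.9  2.1] q [ 0.14  0.13  2.11  0.    0.9  -1.  ] op 0.001
TCP radius cm 5.75 az 2.236
[0 0 0 4 6 6 6 2 2 2 1 0 6 8 7]
mean -0.33227050096125793 n 24
```

Call:
send_rows(
  deltas=[
    [[-0.3,0.25,0],[0,0,0],0],
    [[-0.8,0.65,0],[0,0,0],0],
    [[-1.4,1.1,0],[0,0,0],0],
    [[-1.4,1.1,3],[0,0,0],0],
    [[-1.4,1.1,7],[0,0,0],0],
    [[-1.4,0,11],[0,0,0],0],
    [[-1.4,-3,14],[0,0,0],0],
    [[-1.4,-7,15],[0,0,0],0],
    [[-1.4,-11,15],[0,0,0],0],
    [[-1.4,-15,15],[0,0,0],0],
  ],
)

```text
t: 31.9
tool_pos: [0.4871, -0.0549, 0.2397]
eef_rot: [0.002, 0.214, 0.977, -0.0]
force: [0.1, 0.9, 0.3]
opening: 0.0004
finger_force: 0.0
```

Call:
send_rows(
  deltas=[
    [[0,-4,0],[0,0,0],0],
    [[0,-8,0],[0,0,0],0],
    [[0,-12,0],[0,0,0],0],
    [[0,-16,0],[0,0,0],0],
    [[0,-20,0],[0,0,0],0],
    [[0,-24,0],[0,0,0],0],
    [[0,-28,0],[0,0,0],0],
    [[0,-32,0],[0,0,0],0],
    [[0,-32,0],[0,0,0],0],
    [[0,-32,0],[0,0,0],0],
  ],
)

```text
t: 32.73
tool_pos: [0.486, -0.3752, 0.237]
eef_rot: [-0.001, 0.216, 0.976, 0.0]
force: [0.7, -0.1, -0.3]
opening: 0.0004
finger_force: 0.0
```

```bash
python3 -c "
from h import *
where();fm('f3')
p=cv2.imread('pics/f3.png')
cv2.imwrite('pics/f3c.png',cv2.resize(p[180:340,170:450],None,fx=2.8,fy=2.8))
c=optics.get_calibration('top')
g=(p.max(2)<85).astype(np.uint8);n,l,s,ce=cv2.connectedComponentsWithStats(g)
for i in range(1,n):
  if s[i,4]>8:
    for z in(.0839,.052):
      q=plane(ce[i],z,c)[0][:2]-TOPC
      if np.hypot(*q)<.08: print(z,s[i,4],np.hypot(*q),np.arctan2(q[1],q[0]))
"
```

```text
t 32.73 tcp [ 48.6  -37.52  23.7 ] yaw 2.706 F [ 0.7 -0.1 -0.3] q [-0.7   0.17  1.77 -0.    1.21 -1.83] op 0.000
TCP radius cm 42.97 az -1.687
[0 0 0 4 6 6 6 2 0 0 0 0 0 0 0]
mean -0.33227050096125793 n 24
0.0839 79 0.06753925868341563 -0.3486330678467045
0.052 79 0.071351524648972 -0.3314849940343183
0.0839 17 0.07899039695357311 0.765281274717619
0.0839 178 0.009455495303998458 -0.13113653501598257
0.052 178 0.011369428544599833 -0.05049543676534551
0.0839 80 0.037804935390659274 -2.122220354332442
0.052 80 0.037764865278654115 -2.0952299703761064
0.0839 191 0.07281864028050436 -2.2125079460791555
0.052 191 0.0739852286858892 -2.2005661505521985
```

View pics/f3c.png

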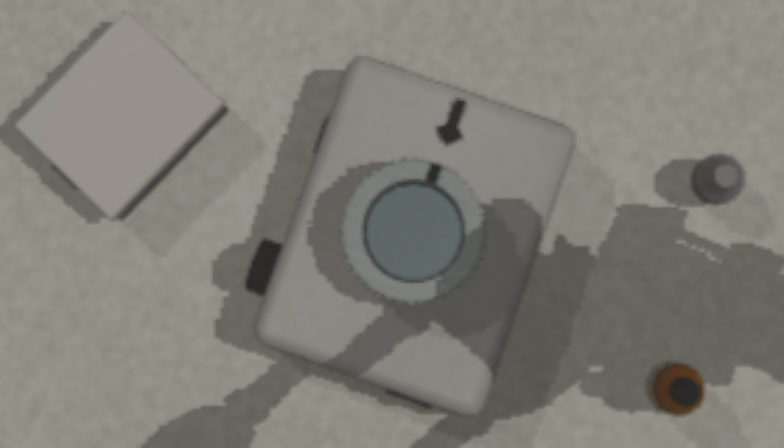

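The mark, at (433,174), lines up with the pointer at (449,142): azimuth −0.332 against −0.331. The turn count is right (1.08 → 3.55 → 6.99 → 10.46 → 12.57 rad), and the box, bottle and objective have not moved.

```bash
python3 -c "
from bench import order
print(order.hand_in())"
```

```text
the job is handed in; nothing more can be done
None
```

The job is handed in: the ring's index mark is at the pointer for the second time (about 12.57 rad, within about 0.01 rad by the top camera), the arm is clear, and nothing else was moved.

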